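# Clear and reset the labelling line's guide rail

### The arm

A 6-joint arm with a two-finger parallel gripper is mounted at the origin on the work surface. World frame = base frame: x ahead of the robot, y to its left, z up, the work surface at z = 0. Lengths are in mm, angles in degrees, forces in N, time in s.
With the tool pointing down it reaches from about 350 to 850 mm from the base axis. Payload 8.1 kg.
Tool frame: the origin (TCP) lies midway between the tips of the shut fingers; the grasp point (between the pads) lies 19 mm behind it; z points along the fingers, y is the direction in which the jaws open and shut (so a half turn about z gives the same grasp; the last joint's range is limited). The gripper opens to 85 mm and grips with 20 to 120 N. Pads are 22 mm wide; open, the fingers measure 114 mm over their backs; the gripper's body (76 mm by 85 mm) begins 54 mm behind the grasp point. The pads swing forward as they close: fully open they stand 13 mm farther back than shut.
Start: joints at [70.852, 7.471, 85.268, -0, 87.261, -4.893], TCP at [147.722, 581.535, 231.292] pointing down, gripper open.
Joint ranges: [-169.43, 169.43], [-51.17, 129.36], [1.28, 143.12], [-76.62, 256.62], [0, 156.53], [-152.29, 152.29]. Speed limits (degrees/s): [136.94, 136.94, 159.86, 180, 180, 180].

### API

Orientations are given as [roll, pitch, yaw] about the fixed x, y, z axes, in that order (R = Rz(yaw) Ry(pitch) Rx(roll)).
In Python, from bench import r gives the robot as it stands.
- The arm moves only by the shell command python3 -m jog 'ROWS' [FORCE]. ROWS is JSON, a list of rows, each a list of 5 numbers: the shift along the tool's x, y, z in m, then the turn about the tool's z in rad, then the opening, from 0 (shut) to 1 (fully open). A call has 1 to 20 rows; each row is the pose to reach, as a shift and turn from the pose measured when the call began, along the tool's axes at that moment; what a row does not reach only later rows make up. A row lasts 1/10 s, in which the tool goes at most 50 mm and 8.59 degrees, less where a joint would pass 70% of its speed; a pose out of reach is approached as far as the arm can. A call with a gripper value outside its range is refused whole. The fingers move at their own pace and stop on an object; FORCE is the grip in N (left out, the last holds). Time passes only in rows, so rows that repeat a pose let the fingers close. It gives the time, the measured TCP pose, the force and the opening at its end, in the units of the state.
- r.sense(): the state, without advancing time (a new reading comes with each control period).
- r.snapshot(name): name is "scene" or "top" or "wrist"; returns a dict with "pixels" (420x560x3 uint8, red, green, blue), "K" (3x3 intrinsics, pixels), "R" (3x3) and "t" (3): a world point X has camera coordinates R X + t. Camera axes: x right, y down, z forward; pixel columns grow to the right and rows downward; lengths in mm; the calibration is good to about 2 mm. The wrist camera is an equidistant fisheye: a pixel r from the principal point sees the ray r / f radians off the axis. A picture is of the moment at which its call begins. There is no depth.
- r.hand_in(): hands the job in, once; it reports no verdict.
The state is a dict: "time": time; "joint_pos": joint angles; "qd": joint speeds; "joint_efforts": joint torques, N m; "tool_pos": TCP position; "tcp_rot": TCP orientation; "ft_force": force on the tool from outside, world axes, zero at the start; "wrist_torque": the same for the moment, N m; "finger_gap": finger opening in mm.
Only numpy, scipy, OpenCV 4.12 (cv2) and the standard library are available. Lean on these libraries where they do the work, as an engineer would, in place of code of your own. Each camera call takes 0.05 s, during which the arm holds its last target.

### The job

Clear the stray bottle caps off the guide-rail station: put every orange screw cap in the round steel tub and every white flip-top cap in the square grey tray. When the last cap is away, slide the guide rail in towards you (the robot) as far as it goes, then tighten its wing knobs clockwise fully to their stops, the left one first and then the right. Leave the bottles, the label roll and the tools where they are.

Things in the scene. Friction and masses are not known exactly. Their poses are not given: they have to be found in the camera images.
- screw_cap1: orange ribbed screw cap for a bottle, a plain disc 38 mm across and 22 mm high, 12 g; origin at the centre of its closed underside, z along its axis (up when standing). Absent in some starts
- screw_cap2: orange ribbed screw cap for a bottle, a plain disc 38 mm across and 22 mm high, 12 g; origin at the centre of its closed underside, z along its axis (up when standing). Absent in some starts
- screw_cap3: orange ribbed screw cap for a bottle, a plain disc 38 mm across and 22 mm high, 12 g; origin at the centre of its closed underside, z along its axis (up when standing). Absent in some starts
- screw_cap4: orange ribbed screw cap for a bottle, a plain disc 38 mm across and 22 mm high, 12 g; origin at the centre of its closed underside, z along its axis (up when standing). Absent in some starts
- flip_cap1: white flip-top cap, 28 mm across for its lower 26 mm, then tapering to 18 mm across at its top, 34 mm high, 12 g; origin at the centre of its underside, z along its axis (up when standing). Absent in some starts
- flip_cap2: white flip-top cap, 28 mm across for its lower 26 mm, then tapering to 18 mm across at its top, 34 mm high, 12 g; origin at the centre of its underside, z along its axis (up when standing). Absent in some starts
- flip_cap3: white flip-top cap, 28 mm across for its lower 26 mm, then tapering to 18 mm across at its top, 34 mm high, 12 g; origin at the centre of its underside, z along its axis (up when standing). Absent in some starts
- flip_cap4: white flip-top cap, 28 mm across for its lower 26 mm, then tapering to 18 mm across at its top, 34 mm high, 12 g; origin at the centre of its underside, z along its axis (up when standing). Absent in some starts
- tub: round steel tub, fixed to the table: 160 mm across outside, 50 mm high, wall and floor 4 mm, open at the top; origin at the centre of its underside (table height). For the orange screw caps
- tray: square grey plastic tray, fixed to the table: 150 x 150 mm outside, 50 mm high, wall and floor about 4 mm, open at the top; origin at the centre of its underside (table height), x and y along its sides. For the white flip-top caps
- station: fixed metal bed plate 220 mm (x) by 360 mm (y), 15 mm thick, on which the caps lie; origin at the centre of its underside, x points away from the robot at yaw 0. A green strip 8 mm wide, 12 mm high runs along its near edge. At x = +112, y = +120 and -120 mm stand black clamp blocks (36 x 44 mm, top 57 mm above the table), each with a wing knob on top
- guide (a joint): how far (m) the guide rail has been slid in towards the robot (along the station's -x): 0 is fully back, 0.040 its stop. The rail is a bar 14 mm thick (x), 320 mm long (y), from 6 to 30 mm above the bed; it slides with about 3 N of friction. At 0 its centre line lies at station x = +65 mm
- guide_handle (a point): centre of the top of the guide rail's handle, an upright black plate in the middle of the rail: 14 mm thick (station x), 50 mm long (station y), it rises 40 mm above the rail; this point is 85 mm above the table
- knob_left (a joint): angle (rad) of the wing knob on the left clamp (station y = +120 mm, the robot's left): 0 is loose, it tightens clockwise seen from above, to the end stop at 2.4. It stays where it is left
- knob_left_top (a point): top centre of the left wing knob, on its turning axis, 93 mm above the table; x runs along the wing. The wing is a bar 50 mm long (x), 14 mm thick (y), 30 mm high, its top at this point
- knob_right (a joint): as knob_left, for the right clamp (station y = -120 mm)
- knob_right_top (a point): as knob_left_top, for the right clamp
- bottle1: filled sample bottle (the one nearer the station) with an orange cap, 72 mm across, 187 mm tall; origin at the centre of its underside. To be left alone
- label_roll: paper label roll lying flat, 110 mm across, 50 mm high; origin at the centre of its underside. To be left alone
- wrench: wrench lying flat on the table beyond the station. To be left alone
- screwdriver: screwdriver lying flat on the table beyond the station. To be left alone

How it is judged:
By the outcome, as a careful person would: the job done as asked, in the order asked, and still so for the second after the job is handed in, with the robot touching nothing.
Of screw_cap1, screw_cap2, screw_cap3, screw_cap4, flip_cap1, flip_cap2, flip_cap3, flip_cap4 only 6 to 8 are there at a start; the rules pass over those that are not, and their reading is None.
At some moment in a run one of screw_cap1, screw_cap2, screw_cap3, screw_cap4, flip_cap1, flip_cap2, flip_cap3, flip_cap4 may be knocked a few centimetres aside while the robot is not near it.
Once in a run the grip may slacken for a moment while it holds something.
It also fails if it takes over 210 s, if anything falls off the work surface, if the arm or the gripper's body presses on something with over 40 N, if the wrist force passes 120 N, or if a joint passes its speed limit or range.

## Working session

There is one attempt and no reset: what is moved stays moved. The work goes in short steps, Python scripts to look and compute and a shell command to move; the robot and the scene stay as the last step left them, time stands still between calls to the robot, and variables do not carry over. Pictures are saved under pics/ and viewed, and the job is handed in when it is done.

```bash
ls; mkdir -p pics; python3 - <<'E'
from bench import r
import cv2
s=r.sense();print(s)
for n in("scene","top","wrist"):
    p=r.snapshot(n);cv2.imwrite(f"pics/{n}0.png",p["pixels"][:,:,::-1]);print(n,p["K"],p["R"],p["t"])
E
```

```text
pics
{'time': 0.0, 'joint_pos': array([ 7.08515744e+01,  7.51649645e+00,  8.53308498e+01, -6.74000882e-04,
        8.72612426e+01, -4.89232075e+00]), 'qd': array([-0.03778501, -0.02506597,  0.04473178, -0.00645992, -0.05308205,
        0.00329711]), 'joint_efforts': array([ 8.88748418e-04, -5.69385874e+01, -5.00559533e+01, -3.52047191e-04,
        1.41741772e-02, -5.58827651e-06]), 'tool_pos': array([147.5440042 , 580.99650493, 230.21490893]), 'tcp_rot': array([-1.79891749e+02, -8.59010291e-03,  1.65743920e+02]), 'ft_force': array([-0.28774683, -0.20505818,  0.10615398]), 'wrist_torque': array([0.0464978 , 0.02647914, 0.02824211]), 'finger_gap': 85.13970674040516}
scene [[474.72351262   0.         276.95378565]
 [  0.         474.72351262 207.58035304]
 [  0.           0.           1.        ]] [[-0.78699344  0.61648019 -0.02436179]
 [ 0.36193761  0.42934801 -0.82744272]
 [-0.49964236 -0.66000944 -0.56102144]] [ 490.58603297 -157.39936426 1399.3966084 ]
top [[500.7293597    0.         281.30175352]
 [  0.         500.7293597  211.97459286]
 [  0.           0.           1.        ]] [[ 0.00662825 -0.99985348  0.01578224]
 [-0.99552528 -0.00808565 -0.09414906]
 [ 0.09426287 -0.01508758 -0.99543301]] [  -6.45680076  596.01351094 1186.05701139]
wrist [[325.1922621    0.         275.22183404]
 [  0.         325.1922621  205.94870677]
 [  0.           0.           1.        ]] [[ 2.46025780e-01  9.69262967e-01 -7.84907883e-04]
 [ 9.19319244e-01 -2.33091934e-01  3.17049330e-01]
 [ 3.07121219e-01 -7.87238898e-02 -9.48408723e-01]] [-599.405159    -41.01047211  379.91660869]
```

View pics/scene0.png

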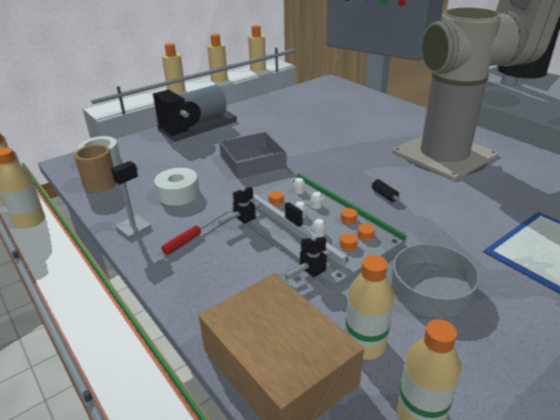

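View pics/top0.png

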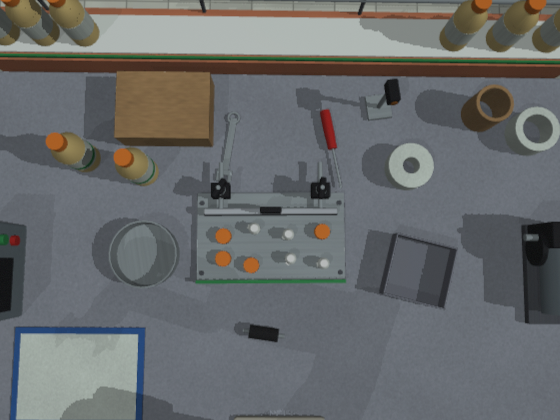

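View pics/wrist0.png

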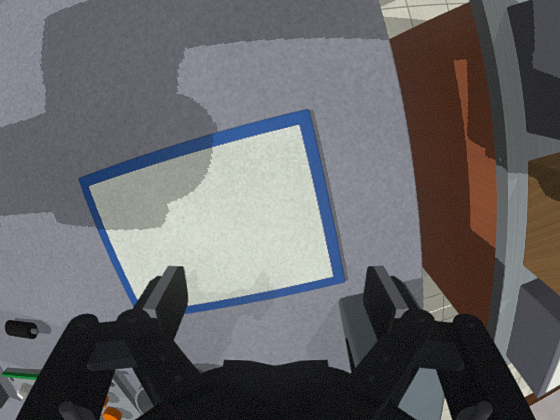

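```bash
cat > h.py <<'E'
import numpy as np, cv2
from bench import r
def ray(p,uv):
    K,R,t=map(np.asarray,(p["K"],p["R"],p["t"]))
    uv=np.asarray(uv,float)
    d=np.linalg.solve(K,[uv[0],uv[1],1.0]); return -R.T@t, R.T@d
def cast(p,uv,z):
    c,d=ray(p,uv); s=(z-c[2])/d[2]; return (c+s*d)
def proj(p,X):
    K,R,t=map(np.asarray,(p["K"],p["R"],p["t"])); x=K@(R@np.asarray(X,float)+t); return x[:2]/x[2]
def tri(p,uv,q,uw):
    c1,d1=ray(p,uv);c2,d2=ray(q,uw)
    A=np.stack([d1,-d2],1);s=np.linalg.lstsq(A,c2-c1,rcond=None)[0]
    a=c1+s[0]*d1;b=c2+s[1]*d2;return (a+b)/2,np.linalg.norm(a-b)
def masks(img):
    hsv=cv2.cvtColor(img,cv2.COLOR_RGB2HSV)
    o=cv2.inRange(hsv,(5,150,120),(20,255,255)); w=cv2.inRange(hsv,(0,0,195),(179,40,255))
    return o,w
def blobs(m,amin=15,amax=600):
    n,l,s,c=cv2.connectedComponentsWithStats(m)
    return [(c[i].round(1).tolist(),int(s[i,4]),s[i,:4].tolist()) for i in range(1,n) if amin<s[i,4]<amax]
def crop(p,name,x,y,w,h,k):
    i=p["pixels"][y:y+h,x:x+w,::-1]; cv2.imwrite("pics/"+name+".png",cv2.resize(i,None,fx=k,fy=k,interpolation=cv2.INTER_CUBIC))
def go(dx,dy,dz=0,s=None):
    # world shift (mm) -> tool-axis shift m
    from scipy.spatial.transform import Rotation as Ro
    s=s or r.sense(); M=Ro.from_euler('xyz',s["tcp_rot"],degrees=True).as_matrix()
    return (M.T@np.array([dx,dy,dz]))/1000
E
python3 - <<'E'
from h import *
p=r.snapshot("top");q=r.snapshot("scene")
crop(p,"c_top",100,150,370,160,2.1);crop(q,"c_scene",220,130,270,190,2.9)
for n,im in(("top",p),("scene",q)):
    o,w=masks(im["pixels"])
    for k,m,z in(("o",o,37),("w",w,49)):
        for b in blobs(m): 
            if 150<b[0][1]<320: print(n,k,b,cast(im,b[0],z).round(1) )
print(np.asarray(p["pixels"])[263,323])
E
```

```text
top o ([122.4, 156.8], 253, [114, 149, 18, 17]) [726.2 383.6  37. ]
top o ([321.9, 231.2], 174, [315, 224, 15, 15]) [549.6 -99.7  37. ]
top o ([222.8, 235.7], 179, [216, 229, 15, 15]) [537.1 137.6  37. ]
top o ([222.5, 258.2], 184, [215, 251, 16, 15]) [483.5 137.4  37. ]
top o ([250.8, 264.8], 173, [244, 258, 15, 15]) [468.3  69.9  37. ]
scene o ([4.3, 155.1], 144, [0, 148, 12, 16]) [1021.1 -778.8   37. ]
scene o ([275.9, 197.8], 156, [269, 192, 14, 13]) [557.1 -87.3  37. ]
scene o ([348.8, 215.5], 203, [342, 208, 15, 16]) [475.2  79.6  37. ]
scene o ([365.4, 232.0], 224, [358, 224, 16, 17]) [492.2 147.   37. ]
scene o ([348.3, 241.8], 231, [341, 234, 16, 17]) [545.2 147.6  37. ]
scene o ([374.1, 268.1], 517, [362, 256, 25, 26]) [565.9 239.4  37. ]
scene w ([175.1, 177.7], 496, [155, 168, 41, 21]) [ 708.6 -316.1   49. ]
scene w ([298.6, 179.6], 17, [296, 178, 6, 4]) [ 472.1 -102.2   49. ]
scene w ([316.1, 193.6], 23, [313, 192, 7, 4]) [482.5 -24.4  49. ]
scene w ([299.5, 203.4], 22, [297, 202, 6, 4]) [540.8 -17.7  49. ]
scene w ([318.8, 220.9], 29, [315, 219, 8, 5]) [553.5  63.3  49. ]
[180 183 183]
```

View pics/c_top.png

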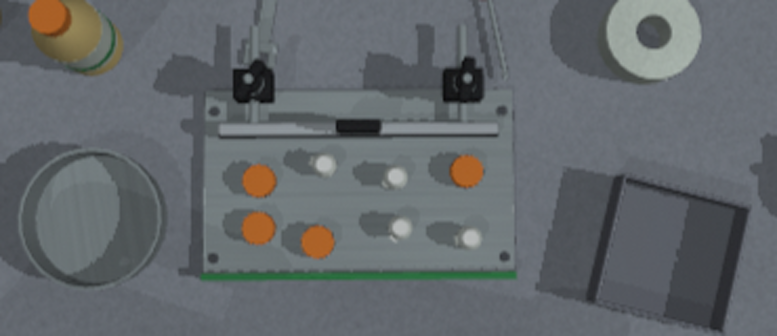

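View pics/c_scene.png

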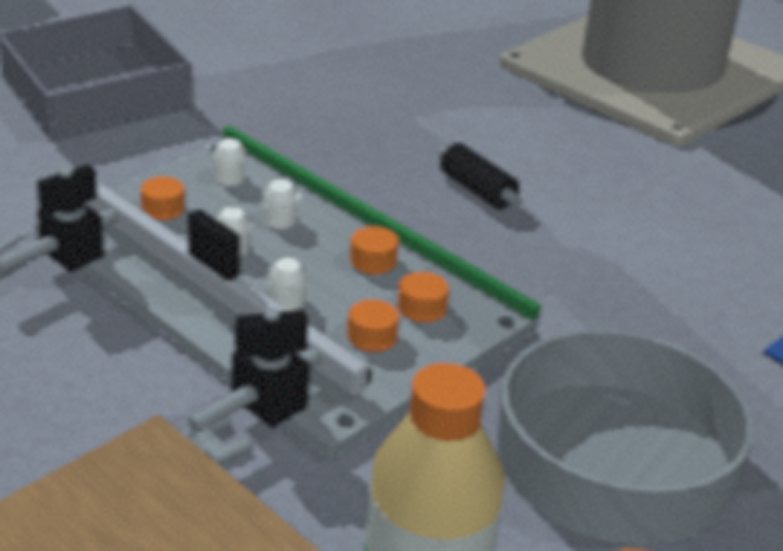

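```bash
python3 - <<'E'
from h import *
p=r.snapshot("top");q=r.snapshot("scene")
im=p["pixels"];hsv=cv2.cvtColor(im,cv2.COLOR_RGB2HSV)
w=cv2.inRange(hsv,(0,0,165),(179,30,255)); w[:,:200]=0;w[:205]=0;w[280:]=0;w[:,350:]=0
for b in blobs(w,5): print(b,cast(p,b[0],48).round(0))
print("tri")
T=[(321.9,231.2),(222.8,235.7),(222.5,258.2),(250.8,264.8)];S=[(275.9,197.8),(348.3,241.8),(365.4,232),(348.8,215.5)]
for a,b in zip(T,S): x,e=tri(p,a,q,b);print(x.round(1),e.round(1))
# green strip
g=cv2.inRange(hsv,(45,80,40),(85,255,255));g[:270]=0;g[300:]=0
ys,xs=np.nonzero(g);print("green",xs.min(),xs.max(),cv2.fitLine(np.c_[xs,ys].astype(np.float32),2,0,.01,.01).ravel())
for u in(xs.min(),xs.max()):
    v=ys[abs(xs-u)<4].mean();print(u,v,cast(p,(u,v),27))
# tub rim/tray/knobs crops
crop(p,"tub",95,205,100,95,7);crop(p,"tray",370,225,95,90,7);crop(p,"knobs",200,160,140,60,5.7)
print(proj(p,[550,0,0]),proj(p,[550,0,50]))
E
```

```text
([254.1, 227.9], 43, [251, 225, 7, 7]) [556.  63.  48.]
([288.4, 233.8], 44, [285, 231, 8, 7]) [542. -19.  48.]
([290.5, 257.9], 43, [287, 255, 8, 7]) [485. -24.  48.]
([324.0, 263.0], 43, [321, 260, 7, 7]) [ 474. -104.   48.]
tri
[549.2 -99.8  27.6] 2.5
[537.  139.1  27.7] 1.5
[483.1 138.7  27.8] 1.1
[467.4  71.   28.9] 2.2
green 196 345 [ 9.9998033e-01 -6.2684305e-03  2.6981461e+02  2.8101184e+02]
196 281.5 [427.63576546 200.65666941  27.        ]
345 280.6 [ 431.89737824 -156.12989587   27.        ]
[280.16460079 231.58250021] [280.4495306 230.4199658]
```

View pics/tub.png

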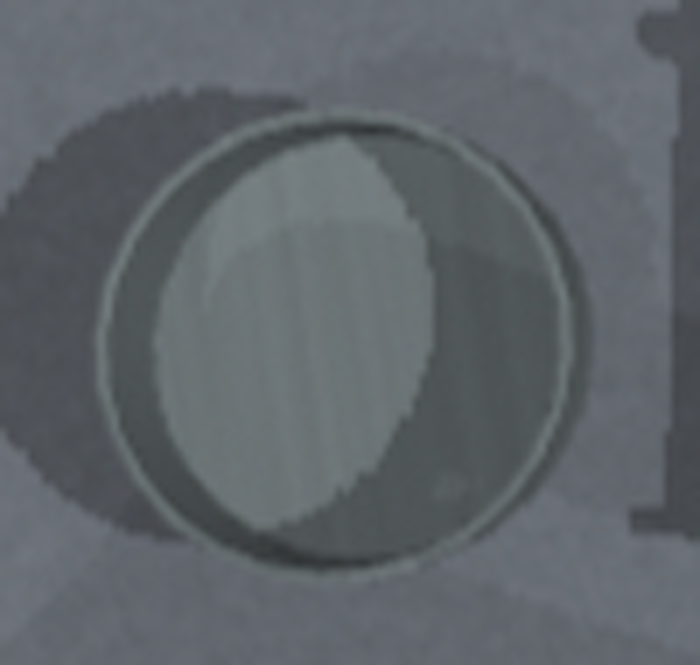

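View pics/tray.png

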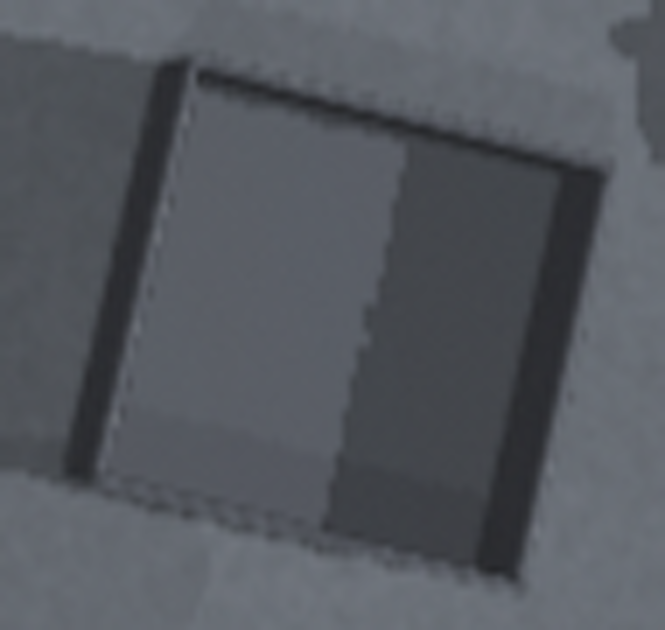

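View pics/knobs.png

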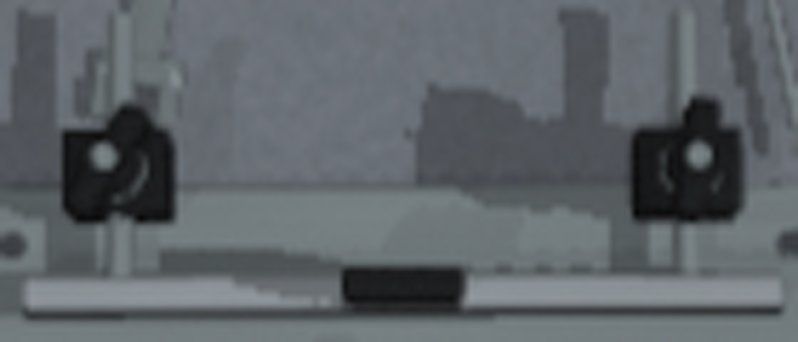

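```bash
cat >> h.py <<'E'
def look(tag=None):
    p=r.snapshot("top");im=p["pixels"];hsv=cv2.cvtColor(im,cv2.COLOR_RGB2HSV)
    w=cv2.inRange(hsv,(0,0,165),(179,30,255));o,_=masks(im)
    for k,m,z in(("W",w,48),("O",o,37)):
        m=m.copy();m[:205]=0;m[290:]=0;m[:,:190]=0;m[:,360:]=0
        for b in blobs(m,20):
            x=cast(p,b[0],z);print(k,b[1],b[2][2:],x[:2].round(0))
    if tag: crop(p,tag,90,150,390,180,2)
def st():
    s=r.sense();print("t",round(s["time"],2),"tcp",s["tool_pos"].round(1),"rot",s["tcp_rot"].round(1),"F",s["ft_force"].round(1),"gap",round(s["finger_gap"],1),"J",s["joint_pos"].round(0));return s
def to(*T):
    s=st()
    for t in T: print(t,go(*(np.array(t)-s["tool_pos"]),s=s).round(4))
E
python3 - <<'E'
from h import *
p=r.snapshot("top");q=r.snapshot("scene")
print("tub",cast(p,(143.1,253.9),50),"tray",cast(p,(420.4,271.4),50),"bottle",cast(p,(122.4,156.8),187))
for c in((190,65),(605,172),(520,580),(97,483)): print(cast(p,(370+c[0]/7,225+c[1]/7),50).round(0))
to((537,139,110),(537,139,17))
E
```

```text
tub [492.28213828 322.72199591  50.        ] tray [ 455.48489264 -331.6645018    50.        ] bottle [695.63281958 337.6592309  187.        ]
[ 543. -278.   50.]
[ 508. -419.   50.]
[ 371. -386.   50.]
[ 402. -244.   50.]
t 0.45 tcp [147.7 581.5 231.2] rot [-180.     0.   165.7] F [-0.1  1.  -0.2] gap 85.1 J [71.  7. 85. -0. 87. -5.]
(537, 139, 110) [-0.4862 -0.333   0.1213]
(537, 139, 17) [-0.4862 -0.333   0.2143]
```

```bash
python3 -m jog '[[-0.486,-0.333,0.121,-0.25,0.7],[-0.486,-0.333,0.121,-0.25,0.7],[-0.486,-0.333,0.121,-0.25,0.7],[-0.486,-0.333,0.121,-0.25,0.7],[-0.486,-0.333,0.121,-0.25,0.7],[-0.486,-0.333,0.121,-0.25,0.7],[-0.486,-0.333,0.121,-0.25,0.7],[-0.486,-0.333,0.121,-0.25,0.7],[-0.486,-0.333,0.121,-0.25,0.7],[-0.486,-0.333,0.121,-0.25,0.7],[-0.486,-0.333,0.121,-0.25,0.7],[-0.486,-0.333,0.121,-0.25,0.7],[-0.486,-0.333,0.121,-0.25,0.7],[-0.486,-0.333,0.121,-0.25,0.7],[-0.486,-0.333,0.121,-0.25,0.7],[-0.486,-0.333,0.121,-0.25,0.7],[-0.486,-0.333,0.121,-0.25,0.7]]' 40; python3 - <<'E'
from h import *
look();p=r.snapshot("wrist");crop(p,"w1",0,0,560,420,1.4);q=r.snapshot("scene");crop(q,"s1",200,100,280,210,2.5)
to((537,139,110),(537,139,17))
E
```

```text
time: 2.15
tool_pos: [536.4, 140.2, 110.7]
tcp_rot: [180.0, 0.0, -179.8]
ft_force: [-0.4, -0.7, 0.3]
finger_gap: 59.9
W 44 [7, 7] [556.  63.]
W 40 [8, 7] [543. -19.]
W 44 [8, 7] [485. -24.]
W 38 [7, 7] [ 474. -103.]
O 170 [15, 15] [ 549. -100.]
O 106 [10, 15] [482. 144.]
O 173 [15, 15] [468.  70.]
t 2.3 tcp [536.5 139.8 110.6] rot [-180.     0.  -179.9] F [ 1.2 -0.3  0.4] gap 59.7 J [  9.   6. 100.  -0.  74. -81.]
(537, 139, 110) [-0.0005 -0.0008  0.0006]
(537, 139, 17) [-0.0004 -0.0008  0.0936]
```

View pics/w1.png

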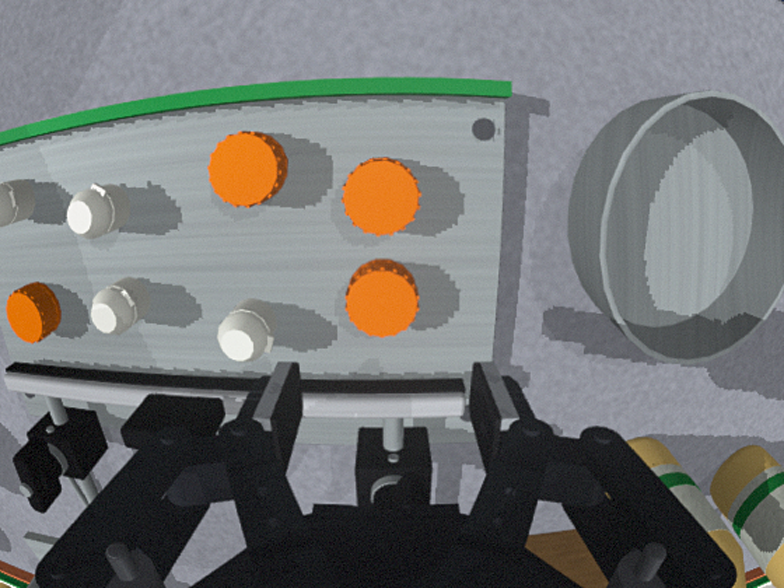

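View pics/s1.png

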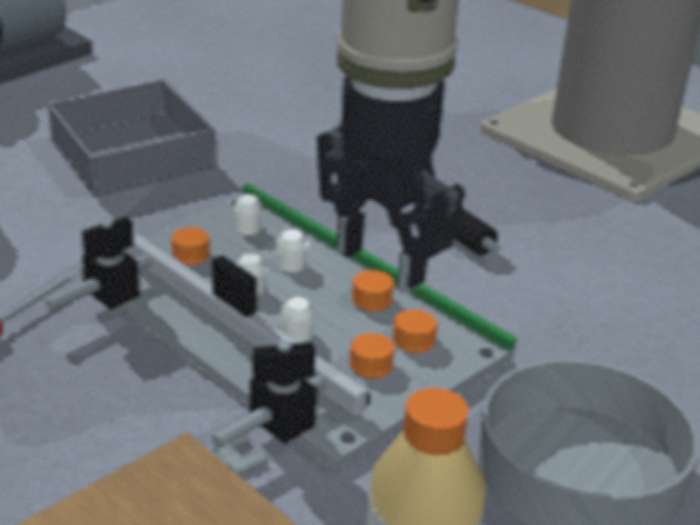

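```bash
python3 -m jog '[[0,-0.001,0.04,0,0.7],[0,-0.001,0.07,0,0.7],[0,-0.001,0.085,0,0.7],[0,-0.001,0.093,0,0.7],[0,-0.001,0.093,0,0.7],[0,-0.001,0.093,0,0.3],[0,-0.001,0.093,0,0.3],[0,-0.001,0.093,0,0.3],[0,-0.001,0.093,0,0.3],[0,-0.001,0.093,0,0.3],[0,-0.001,0.093,0,0.3],[0,-0.001,0.093,0,0.3]]' 40; python3 - <<'E'
from h import *
to((537,139,110),(492+30,323,110),(492+30,323,45))
E
```

```text
time: 3.5
tool_pos: [538.3, 139.1, 19.6]
tcp_rot: [180.0, 0.2, -179.9]
ft_force: [-0.5, -0.1, 7.7]
finger_gap: 36.8
t 3.5 tcp [538.3 139.1  19.6] rot [ 180.     0.2 -179.9] F [-0.5 -0.1  7.7] gap 36.8 J [  9.  12. 103.  -0.  64. -81.]
(537, 139, 110) [ 0.0009 -0.     -0.0904]
(522, 323, 110) [ 0.0155  0.184  -0.0904]
(522, 323, 45) [ 0.0158  0.184  -0.0254]
```

```bash
python3 -m jog '[[0,0,-0.04,0,0.3],[0.001,0,-0.09,0,0.3],[0.015,0.04,-0.09,0,0.3],[0.015,0.09,-0.09,0,0.3],[0.015,0.14,-0.09,0,0.3],[0.015,0.184,-0.09,0,0.3],[0.015,0.184,-0.09,0,0.3],[0.015,0.184,-0.06,0,0.3],[0.015,0.184,-0.03,0,0.3],[0.015,0.184,-0.025,0,0.3],[0.015,0.184,-0.025,0,0.3]]'; python3 - <<'E'
from h import *
look()
q=r.snapshot("scene");crop(q,"s2",200,100,280,210,2.5)
to((483,139,110),(483,139,21))
E
```

```text
time: 4.6
tool_pos: [521.8, 322.1, 43.7]
tcp_rot: [-180.0, 0.1, -179.9]
ft_force: [-0.3, -1.0, 0.4]
finger_gap: 36.1
W 39 [7, 6] [556.  63.]
W 38 [8, 6] [543. -19.]
W 42 [8, 7] [485. -24.]
W 39 [7, 7] [ 474. -103.]
O 172 [15, 15] [ 550. -100.]
O 184 [16, 15] [483. 137.]
O 173 [15, 15] [468.  70.]
t 4.7 tcp [523.8 323.1  46.4] rot [ 179.9    0.3 -179.9] F [-0.6  0.7  0.4] gap 36.4 J [ 27.  19.  93.  -0.  69. -63.]
(483, 139, 110) [ 0.0408 -0.1839 -0.0641]
(483, 139, 21) [ 0.0413 -0.1841  0.0249]
```

View pics/s2.png

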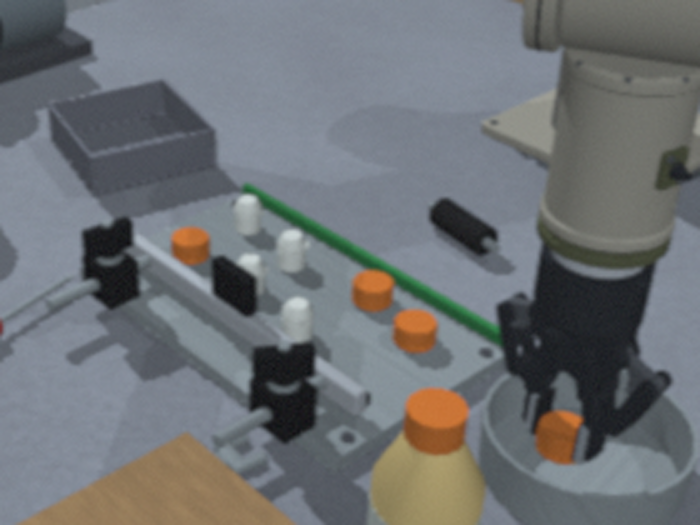

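```bash
python3 -m jog '[[0,0,0,0,0.62],[0,0,0,0,0.65],[0,0,0,0,0.65],[0,0,-0.04,0,0.65],[0,0,-0.065,0,0.65],[0.02,-0.05,-0.065,0,0.65],[0.041,-0.1,-0.065,0,0.65],[0.041,-0.15,-0.065,0,0.65],[0.041,-0.185,-0.065,0,0.65],[0.041,-0.185,-0.065,0,0.65],[0.041,-0.185,-0.03,0,0.65],[0.041,-0.185,0,0,0.65],[0.041,-0.185,0.015,0,0.65],[0.041,-0.185,0.025,0,0.65],[0.041,-0.185,0.025,0,0.3],[0.041,-0.185,0.025,0,0.3],[0.041,-0.185,0.025,0,0.3],[0.041,-0.185,0.025,0,0.3],[0.041,-0.185,0.025,0,0.3],[0.041,-0.185,0.025,0,0.3]]'; python3 - <<'E'
from h import *
to((483,139,110),(492-32,323,110),(492-32,323,45))
E
```

```text
time: 6.7
tool_pos: [483.6, 138.2, 21.3]
tcp_rot: [179.9, 0.4, -179.9]
ft_force: [0.4, -0.9, 0.3]
finger_gap: 36.6
t 6.7 tcp [483.6 138.2  21.3] rot [ 179.9    0.4 -179.9] F [ 0.4 -0.9  0.3] gap 36.6 J [ 10.   4. 112.   0.  63. -80.]
(483, 139, 110) [ 0.      0.001  -0.0887]
(460, 323, 110) [ 0.0227  0.185  -0.0885]
(460, 323, 45) [ 0.0231  0.1849 -0.0235]
```

```bash
python3 -m jog '[[0,0,-0.04,0,0.3],[0,0,-0.09,0,0.3],[0.023,0.04,-0.09,0,0.3],[0.023,0.09,-0.09,0,0.3],[0.023,0.14,-0.09,0,0.3],[0.023,0.185,-0.09,0,0.3],[0.023,0.185,-0.09,0,0.3],[0.023,0.185,-0.06,0,0.3],[0.023,0.185,-0.03,0,0.3],[0.023,0.185,-0.024,0,0.3],[0.023,0.185,-0.024,0,0.3]]'; python3 - <<'E'
from h import *
look("t3")
to((468,71,110),(468,71,21))
E
```

```text
time: 7.8
tool_pos: [459.0, 322.0, 44.2]
tcp_rot: [-180.0, 0.2, -179.9]
ft_force: [0.1, -1.1, -0.2]
finger_gap: 36.5
W 38 [7, 6] [557.  63.]
W 38 [8, 6] [543. -19.]
W 42 [8, 7] [485. -24.]
W 38 [7, 7] [ 474. -103.]
O 173 [15, 15] [ 550. -100.]
O 173 [15, 15] [468.  70.]
t 7.85 tcp [460.2 322.6  45.9] rot [ 179.9    0.3 -179.9] F [ 0.3  0.6 -0.1] gap 36.5 J [ 30.  11. 102.  -0.  67. -60.]
(468, 71, 110) [-0.0078 -0.2516 -0.0644]
(468, 71, 21) [-0.0073 -0.2517  0.0246]
```

View pics/t3.png

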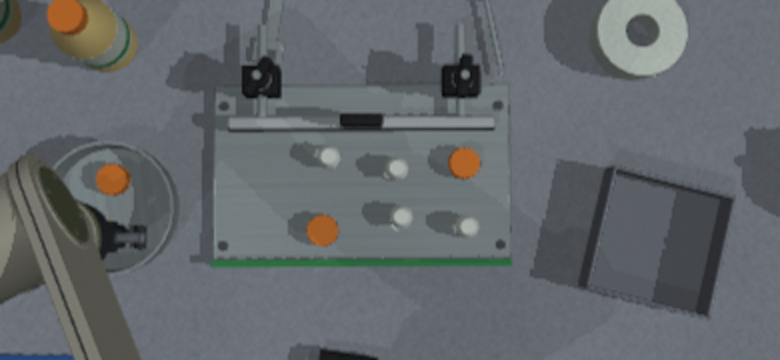

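```bash
python3 -m jog '[[0,0,0,0,0.62],[0,0,0,0,0.65],[0,0,0,0,0.65],[0,0,-0.04,0,0.65],[0,0,-0.065,0,0.65],[0,-0.05,-0.065,0,0.65],[-0.008,-0.1,-0.065,0,0.65],[-0.008,-0.15,-0.065,0,0.65],[-0.008,-0.2,-0.065,0,0.65],[-0.008,-0.252,-0.065,0,0.65],[-0.008,-0.252,-0.065,0,0.65],[-0.008,-0.252,-0.03,0,0.65],[-0.008,-0.252,0,0,0.65],[-0.008,-0.252,0.015,0,0.65],[-0.008,-0.252,0.025,0,0.65],[-0.008,-0.252,0.025,0,0.3],[-0.008,-0.252,0.025,0,0.3],[-0.008,-0.252,0.025,0,0.3],[-0.008,-0.252,0.025,0,0.3],[-0.008,-0.252,0.025,0,0.3]]'; python3 - <<'E'
from h import *
to((492,323,110),(492,323,52))
E
```

```text
time: 9.85
tool_pos: [469.4, 70.7, 21.4]
tcp_rot: [179.9, 0.4, -179.9]
ft_force: [-0.3, -0.3, 0.3]
finger_gap: 36.7
t 9.85 tcp [469.4  70.7  21.4] rot [ 179.9    0.4 -179.9] F [-0.3 -0.3  0.3] gap 36.7 J [  2.   0. 116.   0.  63. -88.]
(492, 323, 110) [-0.0237  0.2523 -0.0881]
(492, 323, 52) [-0.0232  0.2523 -0.0301]
```

```bash
python3 -m jog '[[0,0,-0.04,0,0.3],[0,0,-0.09,0,0.3],[-0.02,0.04,-0.09,0,0.3],[-0.02,0.09,-0.09,0,0.3],[-0.02,0.14,-0.09,0,0.3],[-0.02,0.19,-0.09,0,0.3],[-0.02,0.24,-0.09,0,0.3],[-0.02,0.275,-0.09,0,0.3],[-0.02,0.275,-0.09,0,0.3],[-0.02,0.275,-0.06,0,0.3],[-0.02,0.275,-0.03,0,0.3],[-0.02,0.275,-0.03,0,0.3]]'; python3 - <<'E'
from h import *
look("t4")
to((550,-100,110),(550,-100,21))
E
```

```text
time: 11.05
tool_pos: [485.4, 343.2, 47.1]
tcp_rot: [-179.8, 0.0, -179.9]
ft_force: [-2.1, -1.0, -0.1]
finger_gap: 36.3
W 38 [7, 6] [557.  63.]
W 37 [8, 6] [543. -18.]
W 42 [8, 7] [485. -24.]
W 40 [7, 7] [ 474. -103.]
O 173 [15, 15] [ 550. -100.]
t 11.1 tcp [486.8 344.   49.6] rot [-179.9    0.2 -179.9] F [ 0.6  0.4 -0.4] gap 36.3 J [ 30.  16.  96.  -0.  69. -60.]
(550, -100, 110) [-0.0629 -0.4441 -0.0595]
(550, -100, 21) [-0.0626 -0.444   0.0295]
```

View pics/t4.png

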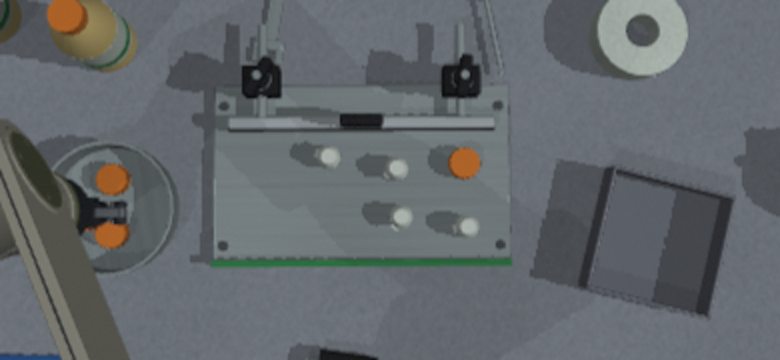

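```bash
python3 -m jog '[[0,0,0,0,0.62],[0,0,0,0,0.65],[0,0,0,0,0.65],[0,0,-0.04,0,0.65],[0,0,-0.06,0,0.65],[0,-0.05,-0.06,0,0.65],[-0.008,-0.1,-0.06,0,0.65],[-0.015,-0.15,-0.06,0,0.65],[-0.023,-0.2,-0.06,0,0.65],[-0.031,-0.25,-0.06,0,0.65],[-0.039,-0.3,-0.06,0,0.65],[-0.047,-0.35,-0.06,0,0.65],[-0.055,-0.4,-0.06,0,0.65],[-0.063,-0.444,-0.06,0,0.65],[-0.063,-0.444,-0.06,0,0.65],[-0.063,-0.444,-0.06,0,0.65]]'; python3 - <<'E'
from h import *
look();to((550,-100,21))
E
```

```text
time: 12.7
tool_pos: [550.6, -101.3, 111.5]
tcp_rot: [-179.9, 0.2, 179.9]
ft_force: [-0.5, 1.3, -0.1]
finger_gap: 55.6
W 42 [8, 7] [555.  63.]
W 45 [8, 7] [542. -19.]
W 39 [7, 7] [485. -23.]
W 39 [7, 7] [ 474. -103.]
t 12.75 tcp [ 550.4 -100.   111.2] rot [-179.9    0.2  180. ] F [-0.1  0.9  0.3] gap 55.4 J [ -16.    6.  100.   -0.   74. -106.]
(550, -100, 21) [0.0007 0.0002 0.0902]
```

```bash
python3 -m jog '[[0,0,0.03,0,0.65],[0,0,0.06,0,0.65],[0,0,0.08,0,0.65],[0,0,0.09,0,0.65],[0,0,0.09,0,0.3],[0,0,0.09,0,0.3],[0,0,0.09,0,0.3],[0,0,0.09,0,0.3],[0,0,0.09,0,0.3],[0,0,0.09,0,0.3],[0,0,0.04,0,0.3],[0,0,0,0,0.3],[0.01,0.05,0,0,0.3],[0.02,0.1,0,0,0.3],[0.03,0.15,0,0,0.3],[0.04,0.2,0,0,0.3],[0.05,0.25,0,0,0.3],[0.06,0.3,0,0,0.3],[0.06,0.3,0,0,0.3]]'; python3 - <<'E'
from h import *
look("t5")
to((492,300,110),(492,300,56))
E
```

```text
time: 14.65
tool_pos: [488.9, 204.8, 110.8]
tcp_rot: [180.0, 0.2, -179.7]
ft_force: [0.7, -0.1, -0.3]
finger_gap: 35.8
W 41 [7, 7] [556.  63.]
W 37 [8, 6] [543. -18.]
W 40 [8, 7] [485. -25.]
W 38 [7, 7] [ 474. -103.]
t 14.7 tcp [489.3 203.2 110.7] rot [-180.     0.2 -179.7] F [-0.7  0.9 -0.7] gap 36.2 J [ 17.   2. 104.  -0.  74. -73.]
(492, 300, 110) [-0.0031  0.0967  0.0007]
(492, 300, 56) [-0.0029  0.0968  0.0547]
```

View pics/t5.png

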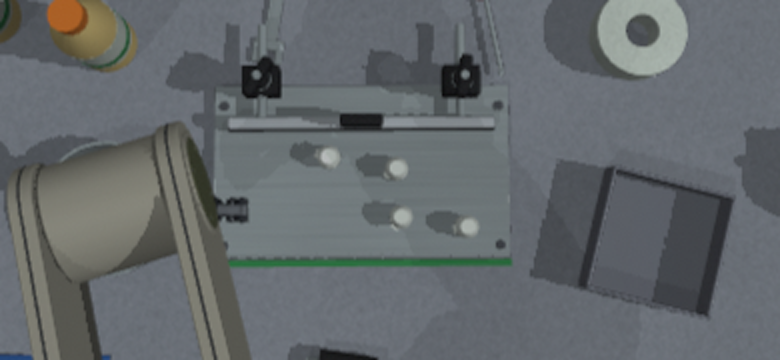

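```bash
python3 -m jog '[[-0.003,0.05,0,0,0.3],[-0.003,0.098,0,0,0.3],[-0.003,0.098,0.03,0,0.3],[-0.003,0.098,0.054,0,0.3],[-0.003,0.098,0.054,0,0.3],[-0.003,0.098,0.054,0,0.6],[-0.003,0.098,0.054,0,0.6],[-0.003,0.098,0.054,0,0.6],[-0.003,0.098,0.03,0,0.6],[-0.003,0.098,0,0,0.6],[-0.02,0.05,0,0,0.55],[-0.04,0,0,0,0.55],[-0.06,-0.05,0,0,0.55],[-0.067,-0.1,0,0,0.55],[-0.067,-0.14,0,0,0.55],[-0.067,-0.14,0,0,0.55],[-0.067,-0.14,0,0,0.55]]'; python3 - <<'E'
from h import *
look("t6")
p=r.snapshot("wrist");crop(p,"w6",0,0,560,420,1.4)
to((556,63,110),(556,63,25))
E
```

```text
time: 16.4
tool_pos: [557.7, 62.2, 112.3]
tcp_rot: [-180.0, 0.3, -179.9]
ft_force: [0.3, 0.1, -0.4]
finger_gap: 46.8
W 27 [5, 7] [542. -22.]
W 36 [6, 7] [485. -26.]
W 35 [7, 6] [ 474. -103.]
t 16.5 tcp [557.3  64.2 111.8] rot [-180.     0.3 -179.7] F [-0.  -0.3 -0.2] gap 47.0 J [  1.   6.  99.  -0.  74. -89.]
(556, 63, 110) [ 0.0013 -0.0012  0.0018]
(556, 63, 25) [ 0.0018 -0.0012  0.0868]
```

View pics/t6.png

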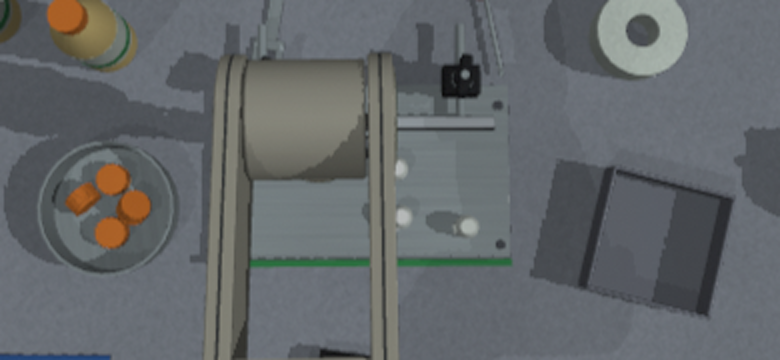

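View pics/w6.png

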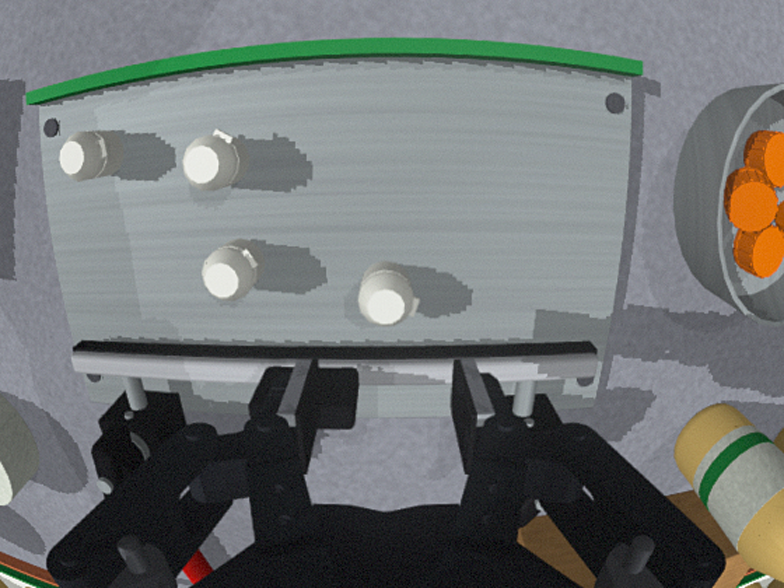

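```bash
python3 -m jog '[[0.001,-0.001,0.03,0,0.55],[0.001,-0.001,0.06,0,0.55],[0.001,-0.001,0.08,0,0.55],[0.001,-0.001,0.087,0,0.55],[0.001,-0.001,0.087,0,0.15],[0.001,-0.001,0.087,0,0.15],[0.001,-0.001,0.087,0,0.15],[0.001,-0.001,0.087,0,0.15],[0.001,-0.001,0.087,0,0.15],[0.001,-0.001,0.087,0,0.15],[0.001,-0.001,0.04,0,0.15],[0,0,0,0,0.15],[0.01,-0.05,0,0,0.15],[0.02,-0.1,0,0,0.15],[0.03,-0.15,0,0,0.15],[0.04,-0.2,0,0,0.15],[0.05,-0.25,0,0,0.15],[0.06,-0.3,0,0,0.15],[0.067,-0.3,0,0,0.15]]'; python3 - <<'E'
from h import *
look("t7")
to((490,-340,110),(490,-340,45))
E
```

```text
time: 18.4
tool_pos: [490.7, -241.4, 112.2]
tcp_rot: [-179.9, 0.3, -180.0]
ft_force: [-0.2, 0.9, -0.2]
finger_gap: 26.3
W 47 [8, 7] [485. -25.]
W 44 [7, 7] [ 474. -104.]
t 18.45 tcp [ 489.8 -239.7  111.7] rot [-179.9    0.3 -180. ] F [ 0.1 -1.  -0.9] gap 26.0 J [ -32.    4.  102.    0.   74. -122.]
(490, -340, 110) [-1.000e-04 -1.003e-01  1.800e-03]
(490, -340, 45) [ 1.000e-04 -1.002e-01  6.680e-02]
```

View pics/t7.png

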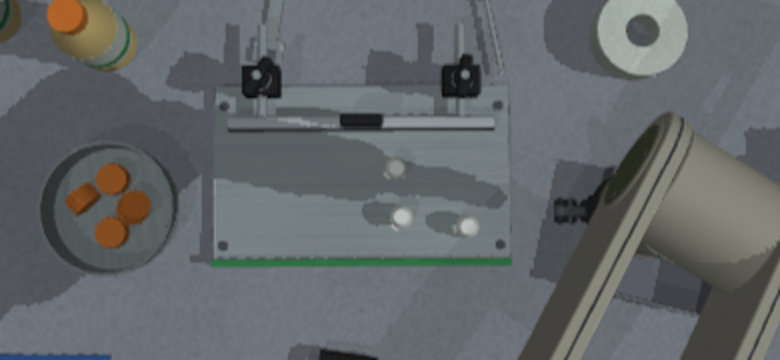

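```bash
python3 -m jog '[[0,-0.05,0,0,0.15],[0,-0.1,0,0,0.15],[0,-0.1,0,0,0.15],[0,-0.1,0.03,0,0.15],[0,-0.1,0.06,0,0.15],[0,-0.1,0.067,0,0.15],[0,-0.1,0.067,0,0.5],[0,-0.1,0.067,0,0.5],[0,-0.1,0.067,0,0.5],[0,-0.1,0.03,0,0.55],[0,-0.1,0,0,0.55],[-0.01,-0.05,0,0,0.55],[-0.02,0,0,0,0.55],[-0.03,0.05,0,0,0.55],[-0.04,0.1,0,0,0.55],[-0.05,0.15,0,0,0.55],[-0.052,0.2,0,0,0.55],[-0.052,0.221,0,0,0.55],[-0.052,0.221,0,0,0.55]]'; python3 - <<'E'
from h import *
look("t8")
p=r.snapshot("wrist");crop(p,"w8",0,0,560,420,1.4)
to((542,-19,110),(542,-19,25))
E
```

```text
time: 20.35
tool_pos: [542.7, -15.1, 113.4]
tcp_rot: [-180.0, 0.4, -179.7]
ft_force: [1.0, 0.1, 0.0]
finger_gap: 47.2
W 46 [8, 7] [485. -24.]
t 20.45 tcp [542.6 -18.3 113.1] rot [-179.9    0.4 -179.9] F [-0.6 -0.9  0.2] gap 47.3 J [ -7.   3. 102.  -0.  74. -97.]
(542, -19, 110) [ 0.0006 -0.0007  0.0031]
(542, -19, 25) [ 0.0012 -0.0005  0.0881]
```

View pics/w8.png

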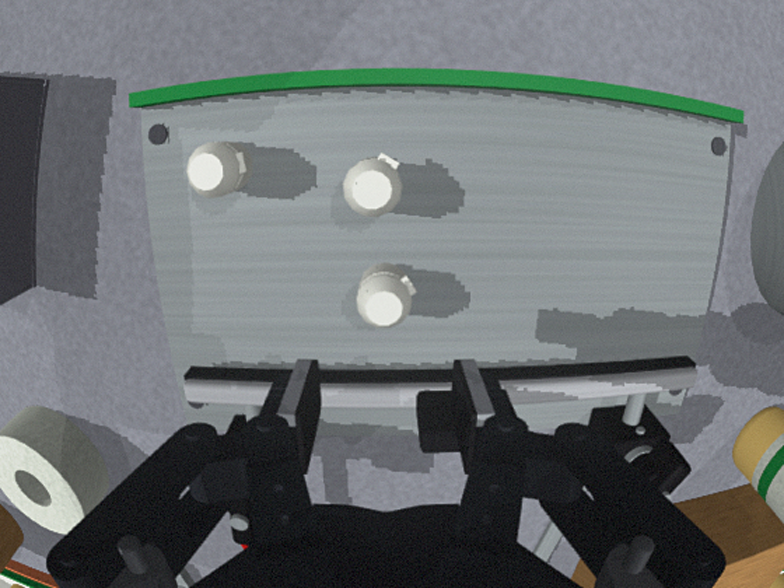

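View pics/t8.png

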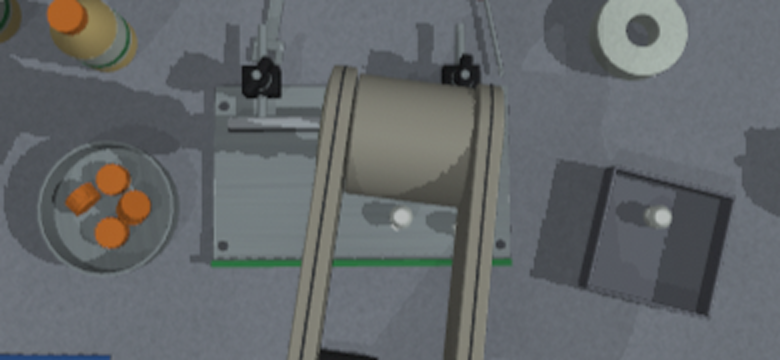

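```bash
python3 -m jog '[[0.001,-0.001,0.03,0,0.55],[0.001,-0.001,0.06,0,0.55],[0.001,-0.001,0.08,0,0.55],[0.001,-0.001,0.088,0,0.55],[0.001,-0.001,0.088,0,0.15],[0.001,-0.001,0.088,0,0.15],[0.001,-0.001,0.088,0,0.15],[0.001,-0.001,0.088,0,0.15],[0.001,-0.001,0.088,0,0.15],[0.001,-0.001,0.088,0,0.15],[0.001,-0.001,0.04,0,0.15],[0,0,0,0,0.15],[0.03,-0.04,0,0,0.15],[0.06,-0.08,0,0,0.15],[0.09,-0.12,0,0,0.15],[0.11,-0.16,0,0,0.15],[0.12,-0.21,0,0,0.15],[0.12,-0.22,0,0,0.15],[0.12,-0.22,0,0,0.15]]'; python3 - <<'E'
from h import *
look("t9")
to((422,-322,110),(422,-322,45),(485,-25,110))
E
```

```text
time: 22.35
tool_pos: [422.8, -240.3, 113.0]
tcp_rot: [-179.9, 0.4, 179.9]
ft_force: [-0.1, 0.2, -0.4]
finger_gap: 26.3
W 32 [7, 5] [ 476. -103.]
t 22.4 tcp [ 423.  -238.8  112.7] rot [-179.9    0.4 -180. ] F [ 0.1  1.  -1.2] gap 26.1 J [ -36.   -6.  111.    0.   74. -126.]
(422, -322, 110) [ 0.001  -0.0832  0.0028]
(422, -322, 45) [ 0.0015 -0.0831  0.0678]
(485, -25, 110) [-0.062   0.2138  0.0028]
```

View pics/t9.png

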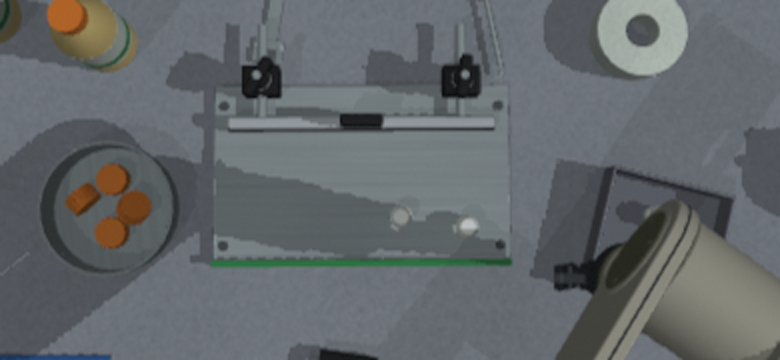

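```bash
python3 -m jog '[[0,-0.05,0,0,0.15],[0,-0.083,0,0,0.15],[0,-0.083,0,0,0.15],[0,-0.083,0.03,0,0.15],[0,-0.083,0.06,0,0.15],[0,-0.083,0.067,0,0.15],[0,-0.083,0.067,0,0.5],[0,-0.083,0.067,0,0.5],[0,-0.083,0.067,0,0.5],[0,-0.083,0.03,0,0.55],[0,-0.083,0,0,0.55],[-0.01,-0.04,0,0,0.55],[-0.02,0,0,0,0.55],[-0.03,0.05,0,0,0.55],[-0.04,0.1,0,0,0.55],[-0.05,0.15,0,0,0.55],[-0.062,0.2,0,0,0.55],[-0.062,0.214,0,0,0.55],[-0.062,0.214,0,0,0.55]]'; python3 - <<'E'
from h import *
look("t10")
p=r.snapshot("wrist");crop(p,"w10",0,0,560,420,1.4)
to((485,-24,110),(485,-24,25))
E
```

```text
time: 24.3
tool_pos: [486.0, -22.2, 114.5]
tcp_rot: [-179.9, 0.5, -179.8]
ft_force: [1.3, 0.6, -0.4]
finger_gap: 47.2
t 24.4 tcp [485.7 -24.8 114.1] rot [-179.9    0.5 -179.9] F [ 0.2 -1.   0.2] gap 46.8 J [ -9.  -6. 111.  -0.  74. -99.]
(485, -24, 110) [0.0007 0.0008 0.004 ]
(485, -24, 25) [0.0015 0.001  0.089 ]
```

View pics/w10.png

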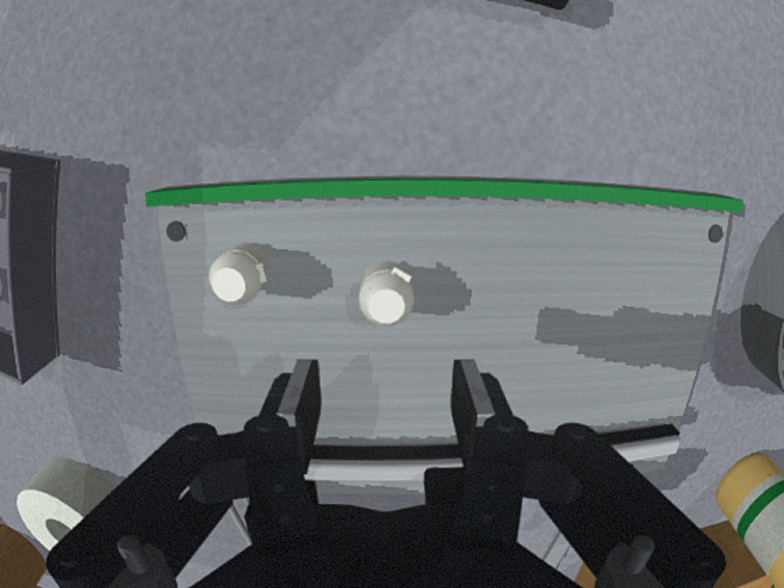

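View pics/t10.png

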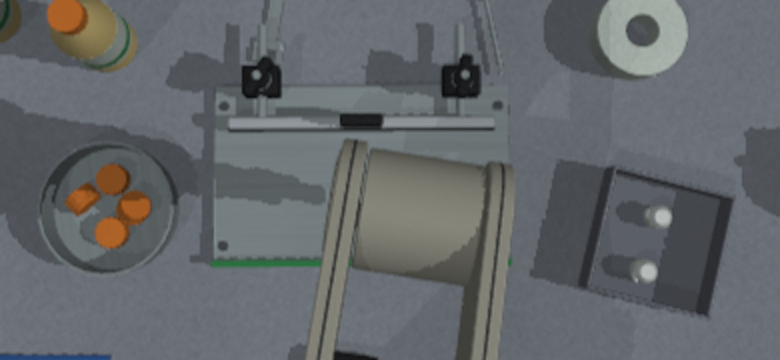

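```bash
python3 -m jog '[[0.001,0.001,0.03,0,0.55],[0.001,0.001,0.06,0,0.55],[0.001,0.001,0.08,0,0.55],[0.001,0.001,0.089,0,0.55],[0.001,0.001,0.089,0,0.15],[0.001,0.001,0.089,0,0.15],[0.001,0.001,0.089,0,0.15],[0.001,0.001,0.089,0,0.15],[0.001,0.001,0.089,0,0.15],[0.001,0.001,0.089,0,0.15],[0.001,0,0.04,0,0.15],[0,0,0,0,0.15],[0.01,-0.05,0,0,0.15],[0.02,-0.1,0,0,0.15],[0.03,-0.15,0,0,0.15],[0.03,-0.2,0,0,0.15],[0.03,-0.25,0,0,0.15],[0.03,-0.25,0,0,0.15]]'; python3 - <<'E'
from h import *
look("t11")
to((456,-306,48),(474,-103,110))
E
```

```text
time: 26.2
tool_pos: [455.5, -280.3, 114.8]
tcp_rot: [-179.7, 0.5, 179.8]
ft_force: [-0.4, 0.2, 0.1]
finger_gap: 26.4
t 26.25 tcp [ 455.5 -278.1  114.4] rot [-179.8    0.5  179.8] F [-0.6  1.   0.3] gap 26.3 J [ -37.    2.  104.    0.   74. -127.]
(456, -306, 48) [ 0.0001 -0.0278  0.0665]
(474, -103, 110) [-0.0179  0.1751  0.0041]
```

View pics/t11.png

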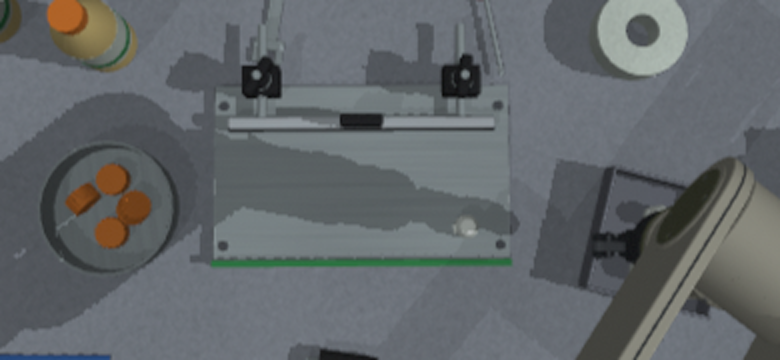

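```bash
python3 -m jog '[[0,-0.028,0,0,0.15],[0,-0.028,0.03,0,0.15],[0,-0.028,0.06,0,0.15],[0,-0.028,0.067,0,0.15],[0,-0.028,0.067,0,0.45],[0,-0.028,0.067,0,0.45],[0,-0.028,0.067,0,0.45],[0,-0.028,0.03,0,0.45],[0,-0.028,0,0,0.5],[-0.01,0.02,0,0,0.55],[-0.018,0.07,0,0,0.55],[-0.018,0.12,0,0,0.55],[-0.018,0.17,0,0,0.55],[-0.018,0.175,0,0,0.55],[-0.018,0.175,0,0,0.55]]'; python3 - <<'E'
from h import *
look("t12")
p=r.snapshot("wrist");crop(p,"w12",0,0,560,420,1.4)
to((474,-103,110),(474,-103,25))
E
```

```text
time: 27.75
tool_pos: [474.9, -101.9, 115.6]
tcp_rot: [-179.8, 0.6, -180.0]
ft_force: [-0.4, -0.4, 0.6]
finger_gap: 46.8
t 27.85 tcp [ 474.8 -104.   115.3] rot [-179.8    0.6  179.9] F [ 0.1 -0.5  0.2] gap 47.2 J [ -18.   -6.  111.   -0.   74. -108.]
(474, -103, 110) [0.0008 0.001  0.0052]
(474, -103, 25) [0.0017 0.0013 0.0902]
```

View pics/w12.png

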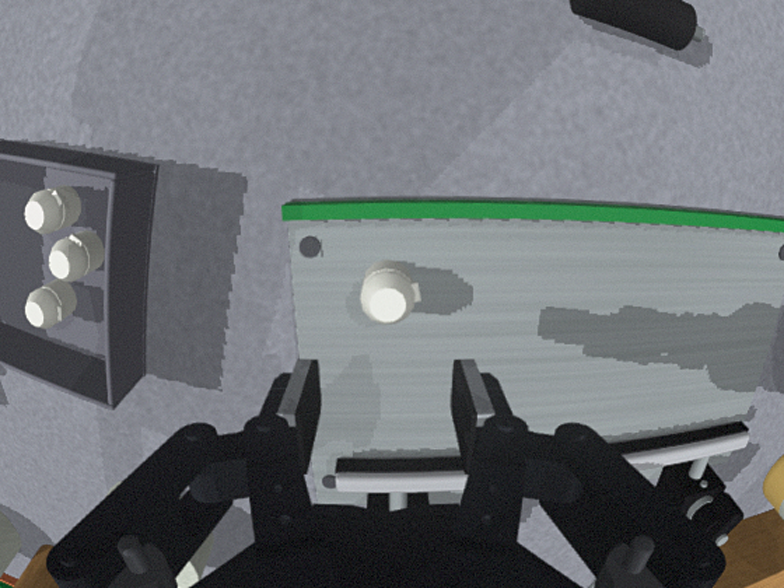

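View pics/t12.png

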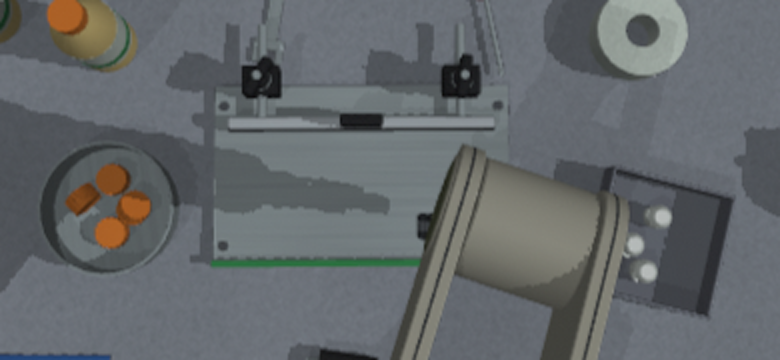

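```bash
python3 -m jog '[[0.001,0.001,0.03,0,0.55],[0.001,0.001,0.06,0,0.55],[0.001,0.001,0.08,0,0.55],[0.001,0.001,0.09,0,0.55],[0.001,0.001,0.09,0,0.15],[0.001,0.001,0.09,0,0.15],[0.001,0.001,0.09,0,0.15],[0.001,0.001,0.09,0,0.15],[0.001,0.001,0.09,0,0.15],[0.001,0.001,0.09,0,0.15],[0.001,0,0.04,0,0.15],[0,0,0,0,0.15],[0.01,-0.05,0,0,0.15],[0.02,-0.1,0,0,0.15],[0.02,-0.15,0,0,0.15],[0.02,-0.2,0,0,0.15],[0.02,-0.25,0,0,0.15],[0.02,-0.25,0,0,0.15]]'; python3 - <<'E'
from h import *
look("t13")
to((456,-362,50),(540,30,140))
E
```

```text
time: 29.65
tool_pos: [453.3, -359.4, 116.1]
tcp_rot: [-179.6, 0.6, 179.6]
ft_force: [0.3, 1.2, -0.8]
finger_gap: 26.4
t 29.7 tcp [ 453.4 -356.9  115.8] rot [-179.7    0.6  179.7] F [-0.2  1.6  0.1] gap 26.0 J [ -43.    8.   97.    0.   74. -133.]
(456, -362, 50) [-0.0019 -0.0048  0.0659]
(540, 30, 140) [-0.0845  0.3873 -0.025 ]
```

View pics/t13.png

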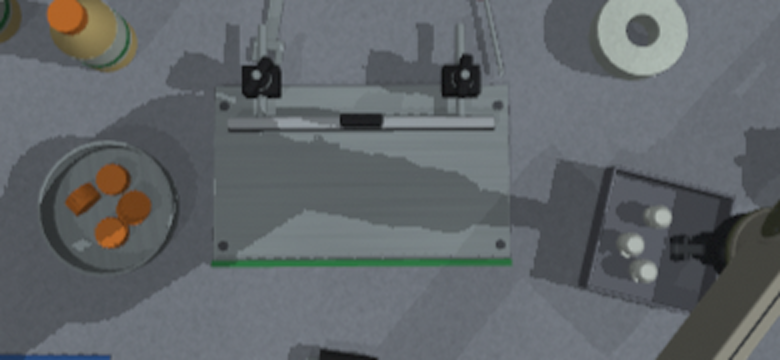

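```bash
python3 -m jog '[[0,0,0.03,0,0.15],[0,0,0.06,0,0.15],[0,0,0.066,0,0.15],[0,0,0.066,0,0.15],[0,0,0.066,0,0.42],[0,0,0.066,0,0.42],[0,0,0.066,0,0.42],[0,0,0.03,0,0.42],[0,0,0,0,0.42],[0,0.05,-0.02,0,0.6],[-0.01,0.1,-0.025,0,0.8],[-0.02,0.15,-0.025,0,0.85],[-0.03,0.2,-0.025,0,0.85],[-0.03,0.25,-0.025,0,0.85],[-0.03,0.25,-0.025,0,0.85]]'; python3 - <<'E'
from h import *
look("t14")
p=r.snapshot("top");q=r.snapshot("scene");crop(p,"k14",200,165,140,60,5.6);crop(q,"s14",210,150,160,140,4.2)
st()
print(cast(p,(270.5,210.5),85))
E
```

```text
time: 31.2
tool_pos: [485.1, -102.3, 140.9]
tcp_rot: [-179.8, 0.7, 179.9]
ft_force: [0.5, -0.4, -0.2]
finger_gap: 72.5
t 31.35 tcp [ 485.1 -107.1  140.8] rot [-179.7    0.7  179.8] F [ 0.9  0.4 -0.1] gap 72.5 J [ -18.   -6.  108.   -0.   77. -108.]
[593.88342499  23.78488608  85.        ]
```

View pics/t14.png

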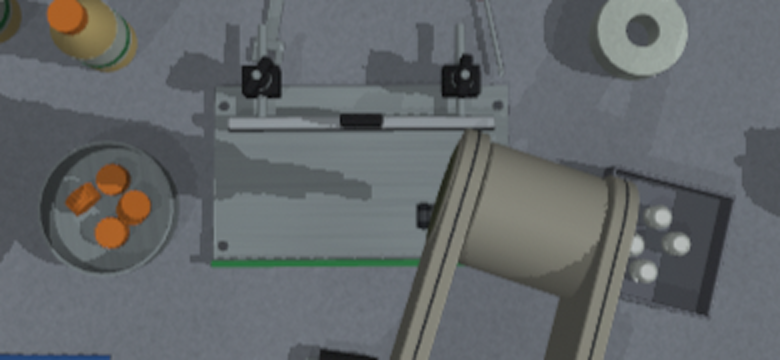

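View pics/k14.png

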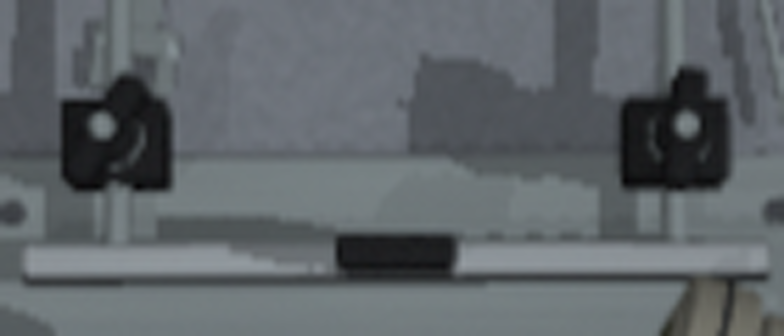

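View pics/s14.png

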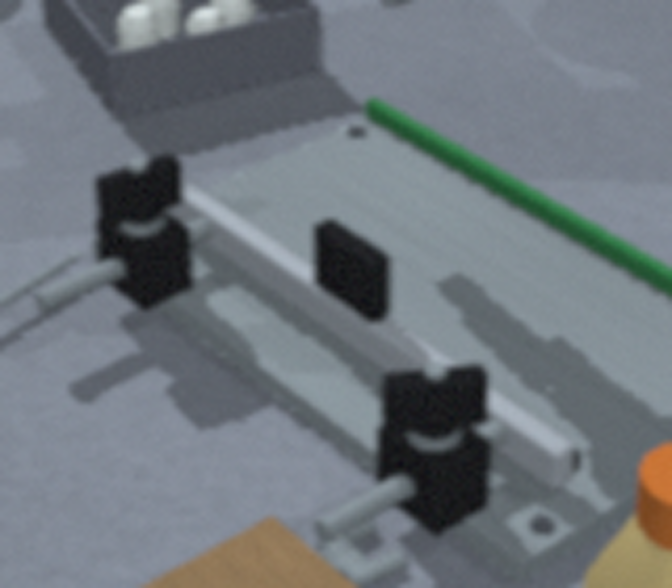

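```bash
python3 -m jog '[[-0.04,0.04,0,0,0.85],[-0.08,0.08,0,0,0.85],[-0.11,0.12,0,0,0.85],[-0.112,0.13,0,0,0.85],[-0.112,0.13,0,0,0.85],[-0.112,0.13,0,0,0.85]]'; python3 - <<'E'
from h import *
p=r.snapshot("wrist");crop(p,"w15",0,0,560,420,1.4)
q=r.snapshot("scene");crop(q,"s15",210,120,180,160,3.7)
to((597,23,60))
E
```

```text
time: 31.95
tool_pos: [597.9, 20.7, 141.1]
tcp_rot: [-179.7, 0.6, 179.7]
ft_force: [-0.6, 0.4, 0.9]
finger_gap: 72.9
t 32.05 tcp [597.4  20.3 141.3] rot [-179.7    0.7  179.6] F [-0.4 -0.8  0.1] gap 72.7 J [ -3.  10.  92.  -0.  77. -92.]
(597, 23, 60) [0.0013 0.0032 0.0813]
```

View pics/w15.png

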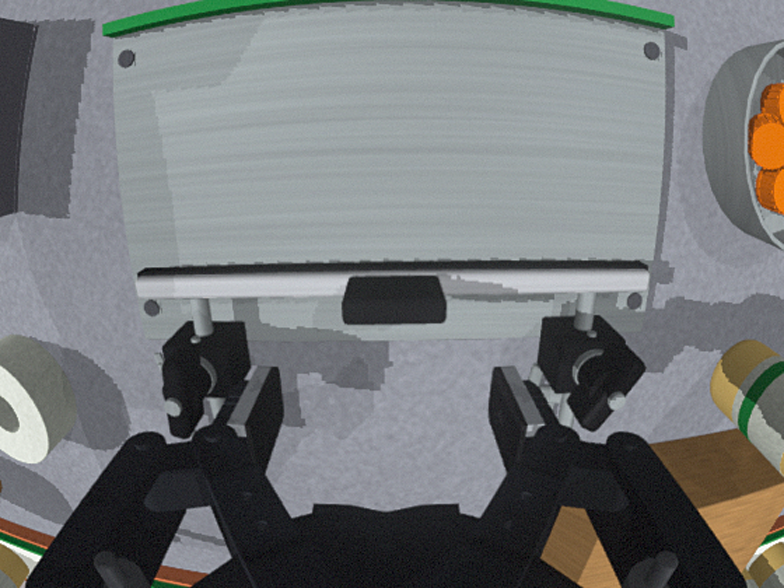

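View pics/s15.png

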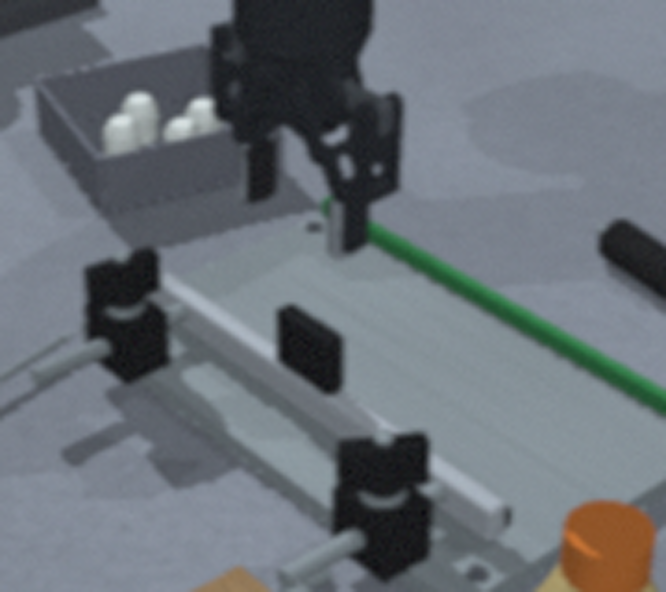

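```bash
python3 -m jog '[[0.001,0.003,0.03,0,0.85],[0.001,0.003,0.055,0,0.85],[0.001,0.003,0.072,0,0.85],[0.001,0.003,0.082,0,0.85],[0.001,0.003,0.082,0,0.85],[0.001,0.003,0.082,0,0.45],[0.001,0.003,0.082,0,0.45],[0.001,0.003,0.082,0,0.45],[0.001,0.003,0.082,0,0.45],[0.001,0.003,0.082,0,0.45]]' 60; python3 - <<'E'
from h import *
q=r.snapshot("scene");crop(q,"s16",210,120,180,160,3.7);st()
E
```

```text
time: 33.05
tool_pos: [598.9, 24.2, 61.7]
tcp_rot: [-179.8, 0.9, 179.7]
ft_force: [-1.6, 6.0, 3.1]
finger_gap: 48.9
t 33.1 tcp [598.9  24.2  61.7] rot [-179.8    0.9  179.7] F [-1.2  5.6  3.3] gap 48.5 J [ -2.  15.  95.  -0.  69. -92.]
```

View pics/s16.png

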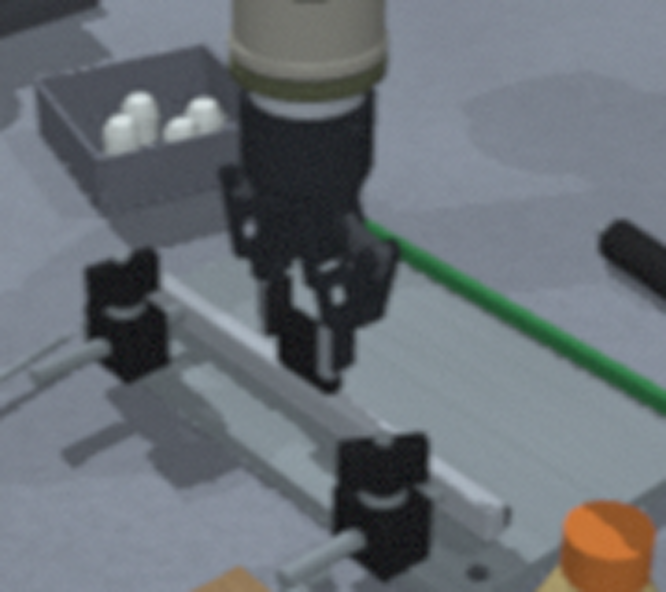

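```bash
python3 -m jog '[[0.005,0,0,0,0.45],[0.01,0,0,0,0.45],[0.015,0,0,0,0.45],[0.02,0,0,0,0.45],[0.025,0,0,0,0.45],[0.03,0,0,0,0.45],[0.034,0,0,0,0.45],[0.037,0,0,0,0.45],[0.04,0,0,0,0.45],[0.042,0,0,0,0.45],[0.044,0,0,0,0.45],[0.046,0,0,0,0.45],[0.046,0,0,0,0.45]]'; python3 - <<'E'
from h import *
st()
E
```

```text
time: 34.4
tool_pos: [561.6, 23.9, 62.0]
tcp_rot: [-179.8, 2.0, 179.6]
ft_force: [54.8, -3.6, -46.5]
finger_gap: 48.3
t 34.4 tcp [561.6  23.9  62. ] rot [-179.8    2.   179.6] F [ 54.8  -3.6 -46.5] gap 48.3 J [ -3.   8. 103.  -0.  67. -92.]
```

```bash
python3 -m jog '[[0,0,0,0,0.45],[0,0,0,0,0.45],[0,0,0,0,0.45]]'; python3 - <<'E'
from h import *
st()
E
```

```text
time: 34.7
tool_pos: [561.8, 23.9, 61.9]
tcp_rot: [-179.8, 2.1, 179.6]
ft_force: [10.3, -1.4, -11.8]
finger_gap: 48.7
t 34.7 tcp [561.8  23.9  61.9] rot [-179.8    2.1  179.6] F [ 10.3  -1.4 -11.8] gap 48.7 J [ -3.   8. 103.  -0.  67. -92.]
```

```bash
python3 -m jog '[[0,0,0,0,0.85],[0,0,0,0,0.85],[0,0,0,0,0.85],[0,0,-0.04,0,0.85],[0,0,-0.08,0,0.85],[0.04,-0.03,-0.08,0,0.85],[0.08,-0.06,-0.08,0,0.85],[0.08,-0.11,-0.08,0,0.85],[0.08,-0.14,-0.08,0,0.85],[0.08,-0.14,-0.08,0,0.85]]'; python3 - <<'E'
from h import *
p=r.snapshot("top");q=r.snapshot("scene");crop(p,"k17",190,160,160,130,5);crop(q,"s17",210,150,160,140,4.2)
st()
for s,z in((+65,45),(25,45),(65,85),(25,85)): print(s,z,proj(p,[535.5+s,22,z]),proj(q,[535.5+s,22,z]))
E
```

```text
time: 35.7
tool_pos: [477.7, -118.4, 140.4]
tcp_rot: [-179.7, 2.1, 179.4]
ft_force: [0.2, 0.1, -0.4]
finger_gap: 72.7
t 35.8 tcp [ 478.  -115.6  140. ] rot [-179.8    2.1  179.5] F [-0.8 -0.7 -0.6] gap 72.4 J [ -20.   -8.  110.    0.   76. -110.]
65 45 [271.36560573 209.37630888] [290.60181511 221.98650599]
25 45 [271.22301259 226.07118059] [304.19172427 215.35362757]
65 85 [271.29691414 207.65811467] [290.45108431 207.14881645]
25 85 [271.14917634 224.92343392] [304.33232826 200.65564899]
```

View pics/k17.png

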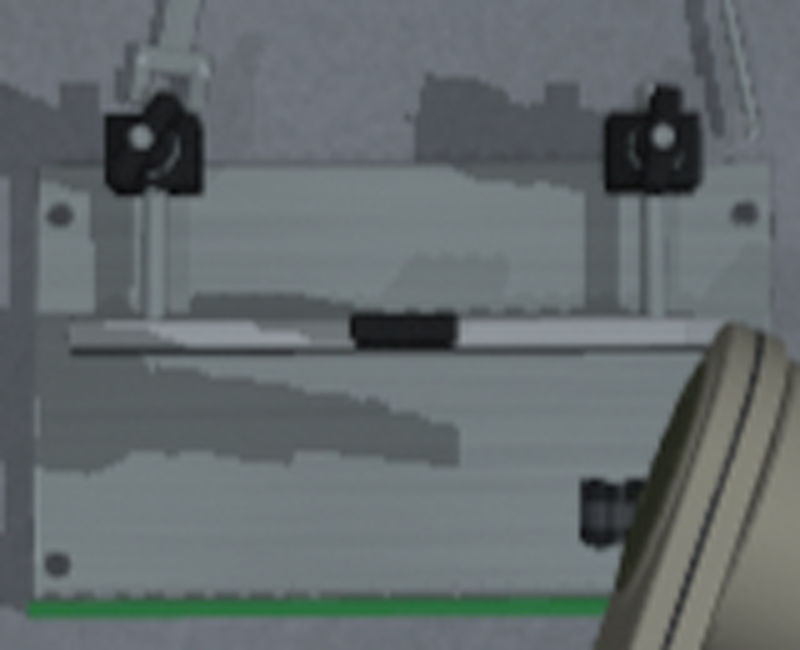

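View pics/s17.png

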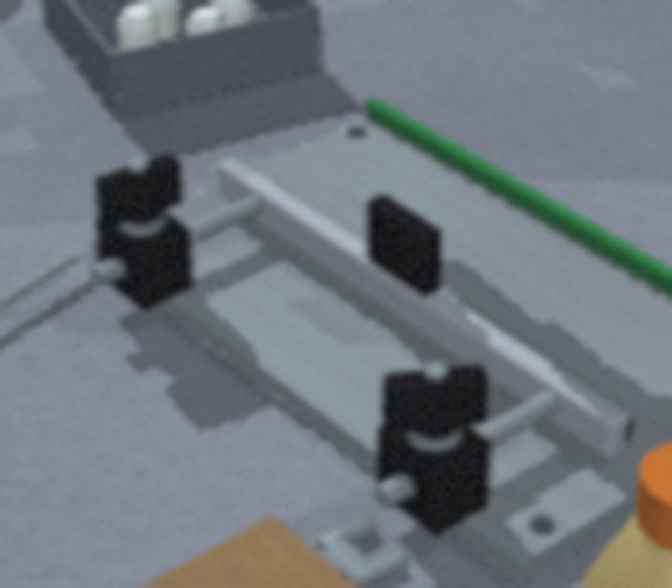

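```bash
python3 - <<'E'
from h import *
a=cv2.imread("pics/top0.png");p=r.snapshot("top");b=p["pixels"][:,:,::-1]
g=lambda i:cv2.cvtColor(np.ascontiguousarray(i),cv2.COLOR_BGR2GRAY).astype(float)
A,B=g(a),g(b)
for c in((292,310),(262,280)):
    print(A[200:222,c[0]:c[1]].mean(1).round(0));print(B[214:238,c[0]:c[1]].mean(1).round(0))
s=r.snapshot("scene")["pixels"];cv2.imwrite("pics/scene_b.png",s[:,:,::-1])
E
```

```text
[117. 117. 117. 115. 110. 109. 104.  91. 114. 140. 144. 144. 144. 116.
  60.  94. 122. 122. 123. 122. 120. 119.]
[117. 118. 117. 117. 116. 112. 108. 100.  88. 104. 134. 146. 146. 147.
 134.  88.  78. 112. 121. 122. 123. 122. 120. 121.]
[120. 119. 119. 117. 115. 115.  87.  36.  29.  29.  31.  29.  21.  41.
  42.  74. 111. 124. 125. 124. 122. 121.]
[119. 120. 119. 119. 120. 118. 116. 106.  71.  28.  30.  30.  32.  28.
  21.  31.  76. 110. 121. 122. 122. 121. 121. 122.]
```

```bash
python3 - <<'E'
from h import *
p=r.snapshot("top")
print(cast(p,(218,187),93),cast(p,(322.6,186.6),93))
print(proj(p,[646,143.5,93]),proj(p,[649,-96.5,93]))
i=p["pixels"][:,:,::-1]
for n,x in(("kl",205),("kr",305)):
    c=i[170:210,x:x+40]; c=cv2.convertScaleAbs(c,alpha=2.2); cv2.imwrite(f"pics/{n}.png",cv2.resize(c,None,fx=12,fy=12,interpolation=cv2.INTER_CUBIC))
a,b=cv2.imread("pics/kl.png"),cv2.imread("pics/kr.png");cv2.imwrite("pics/kk.png",cv2.resize(np.hstack([a,b]),(800,400)))
q=r.snapshot("scene");c=cv2.convertScaleAbs(q["pixels"][180:280,220:340,::-1],alpha=2.5);cv2.imwrite("pics/ks.png",cv2.resize(c,None,fx=5.5,fy=5.5,interpolation=cv2.INTER_CUBIC))
E
```

```text
[646.44718904 144.98091499  93.        ] [649.52935179 -96.05333975  93.        ]
[218.64110748 187.19824483] [322.79344855 186.82886073]
```

View pics/kk.png

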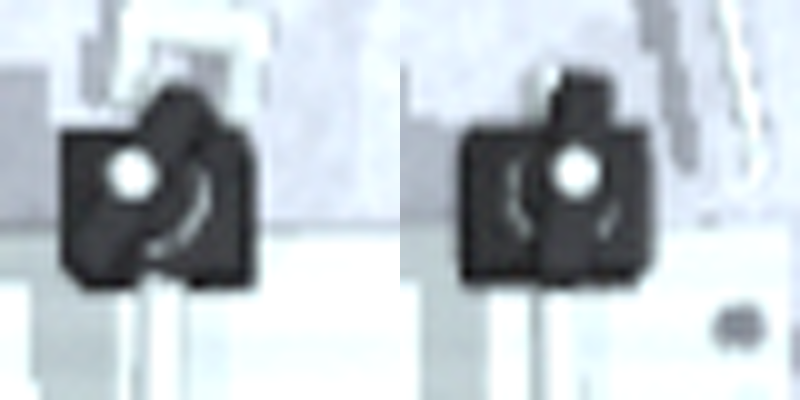

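View pics/ks.png

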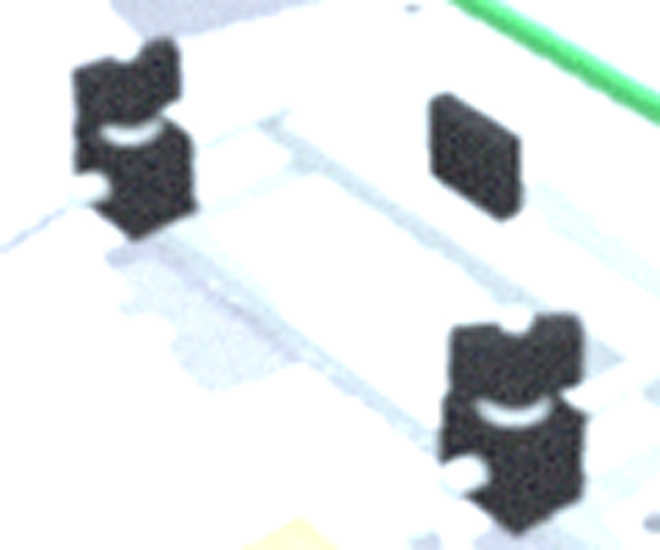

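```bash
python3 - <<'E'
from h import *
to((646.4,144.5,140))
E
```

```text
t 36.0 tcp [ 478.2 -114.2  139.5] rot [-179.8    2.   179.7] F [-0.1  0.2 -0.3] gap 72.7 J [ -20.   -8.  110.    0.   76. -110.]
(646.4, 144.5, 140) [-0.1668  0.2596  0.0044]
```

```bash
python3 -m jog '[[-0.03,0.04,0,0.1,0.5],[-0.06,0.08,0,0.2,0.5],[-0.09,0.12,0,0.3,0.5],[-0.12,0.16,0,0.4,0.5],[-0.15,0.2,0,0.5,0.5],[-0.167,0.24,0.004,0.515,0.5],[-0.167,0.26,0.004,0.515,0.5],[-0.167,0.26,0.004,0.515,0.5],[-0.167,0.26,0.004,0.515,0.5]]' 60; python3 - <<'E'
from h import *
p=r.snapshot("wrist");crop(p,"w18",0,0,560,420,1.4)
to((646.4,144.5,120),(646.4,144.5,68))
E
```

```text
time: 36.9
tool_pos: [646.1, 146.1, 139.9]
tcp_rot: [179.2, 1.9, 150.3]
ft_force: [0.3, -0.4, 0.3]
finger_gap: 42.9
t 36.95 tcp [646.2 145.1 140.1] rot [179.2   1.9 150.2] F [-0.9 -0.3  0. ] gap 42.8 J [  9.  18.  82.  -1.  77. -52.]
(646.4, 144.5, 120) [ 0.0001 -0.0007  0.0201]
(646.4, 144.5, 68) [ 0.0018 -0.0014  0.0721]
```

View pics/w18.png

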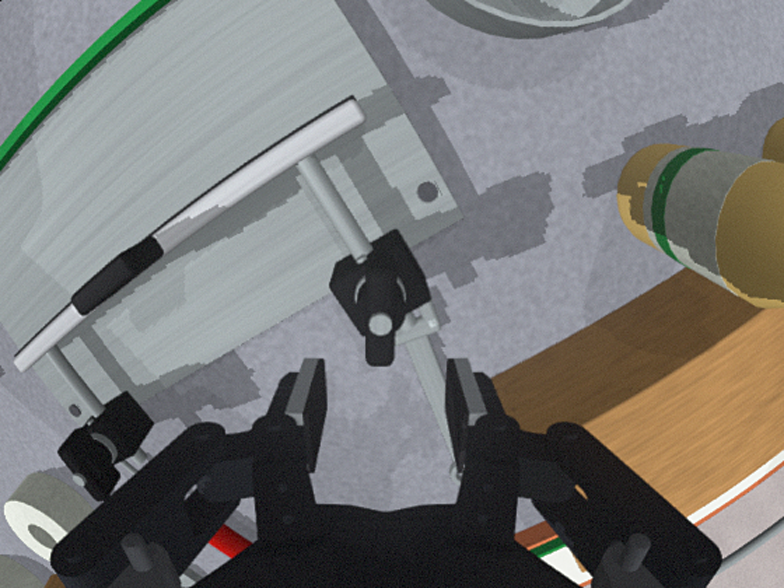

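```bash
python3 -m jog '[[0.001,-0.002,0.03,0,0.5],[0.002,-0.002,0.055,0,0.5],[0.002,-0.002,0.072,0,0.5],[0.002,-0.002,0.072,0,0.5],[0.002,-0.002,0.072,0,0.05],[0.002,-0.002,0.072,0,0.05],[0.002,-0.002,0.072,0,0.05],[0.002,-0.002,0.072,0,0.05],[0.002,-0.002,0.072,0,0.05],[0.002,-0.002,0.072,0,0.05]]' 60; python3 - <<'E'
from h import *
s=st();print(s["wrist_torque"])
E
```

```text
time: 37.95
tool_pos: [647.2, 143.7, 70.2]
tcp_rot: [179.2, 2.0, 150.2]
ft_force: [-2.3, -3.2, 6.6]
finger_gap: 12.8
t 37.95 tcp [647.2 143.7  70.2] rot [179.2   2.  150.2] F [-2.3 -3.2  6.6] gap 12.8 J [  8.  22.  85.  -1.  70. -52.]
[-0.79457241  0.46992685 -0.03938068]
```

```bash
python3 -m jog '[[0,0,0,0.12,0.05],[0,0,0,0.24,0.05],[0,0,0,0.36,0.05],[0,0,0,0.48,0.05],[0,0,0,0.6,0.05],[0,0,0,0.72,0.05],[0,0,0,0.84,0.05],[0,0,0,0.96,0.05],[0,0,0,1.08,0.05],[0,0,0,1.2,0.05],[0,0,0,1.2,0.05]]' 60; python3 - <<'E'
from h import *
s=st();print(s["wrist_torque"])
q=r.snapshot("scene");crop(q,"s19",210,120,180,160,3.7)
E
```

```text
time: 39.05
tool_pos: [644.5, 142.5, 70.2]
tcp_rot: [178.1, 0.1, 81.3]
ft_force: [-12.7, -7.0, 8.8]
finger_gap: 12.9
t 39.05 tcp [644.5 142.5  70.2] rot [1.781e+02 1.000e-01 8.130e+01] F [-12.7  -7.    8.8] gap 12.9 J [ 8. 22. 86. -1. 71. 17.]
[-1.56286648  3.04866479 -0.07956587]
```

View pics/s19.png

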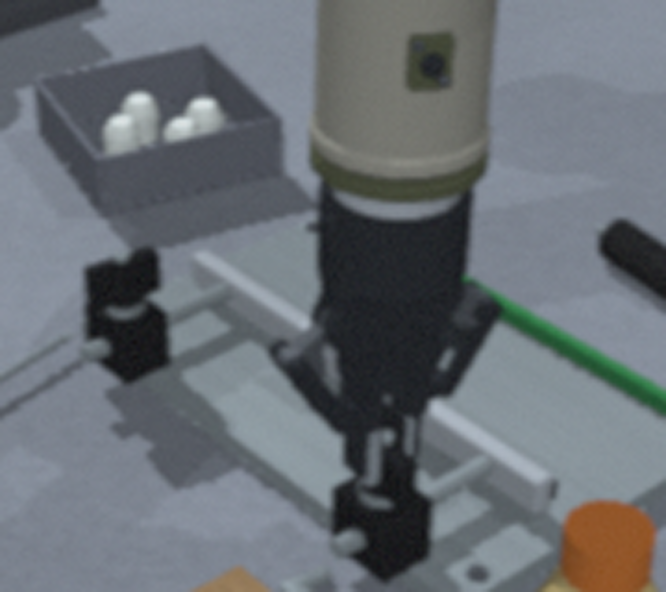

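```bash
python3 -m jog '[[0,0,0,0.12,0.05],[0,0,0,0.24,0.05],[0,0,0,0.36,0.05],[0,0,0,0.48,0.05],[0,0,0,0.6,0.05],[0,0,0,0.7,0.05],[0,0,0,0.8,0.05],[0,0,0,0.8,0.05]]' 60; python3 - <<'E'
from h import *
s=st();print(s["wrist_torque"])
E
```

```text
time: 39.9
tool_pos: [643.0, 143.1, 70.4]
tcp_rot: [178.7, -1.1, 35.6]
ft_force: [-7.0, 1.0, 3.4]
finger_gap: 12.8
t 39.9 tcp [643.  143.1  70.4] rot [178.7  -1.1  35.6] F [-7.   1.   3.4] gap 12.8 J [ 8. 22. 86. -1. 71. 63.]
[-0.19303971  1.71871412  2.59395847]
```

```bash
python3 -m jog '[[0,0,0,0.04,0.05],[0,0,0,0.08,0.05],[0,0,0,0.1,0.05],[0,0,0,0.1,0.05]]' 80; python3 - <<'E'
from h import *
s=st();print(s["wrist_torque"])
E
```

```text
time: 40.3
tool_pos: [643.9, 144.2, 70.9]
tcp_rot: [178.7, -1.3, 30.1]
ft_force: [4.2, 2.3, -3.9]
finger_gap: 12.9
t 40.3 tcp [643.9 144.2  70.9] rot [178.7  -1.3  30.1] F [ 4.2  2.3 -3.9] gap 12.9 J [ 9. 22. 86. -1. 71. 69.]
[ 0.63605856 -0.51904277  2.83241242]
```

```bash
python3 -m jog '[[0,0,0,0.06,0.05],[0,0,0,0.12,0.05],[0,0,0,0.16,0.05],[0,0,0,0.2,0.05],[0,0,0,0.2,0.05]]' 100; python3 - <<'E'
from h import *
s=st();print(s["wrist_torque"])
q=r.snapshot("scene");crop(q,"s20",240,150,140,130,4.5)
E
```

```text
time: 40.8
tool_pos: [643.9, 144.4, 71.1]
tcp_rot: [178.9, -1.6, 19.0]
ft_force: [0.6, -3.5, -1.0]
finger_gap: 13.1
t 40.8 tcp [643.9 144.4  71.1] rot [178.9  -1.6  19. ] F [ 0.6 -3.5 -1. ] gap 13.1 J [ 9. 22. 86. -1. 71. 80.]
[-0.41721077  0.21818383  6.61963022]
```

View pics/s20.png

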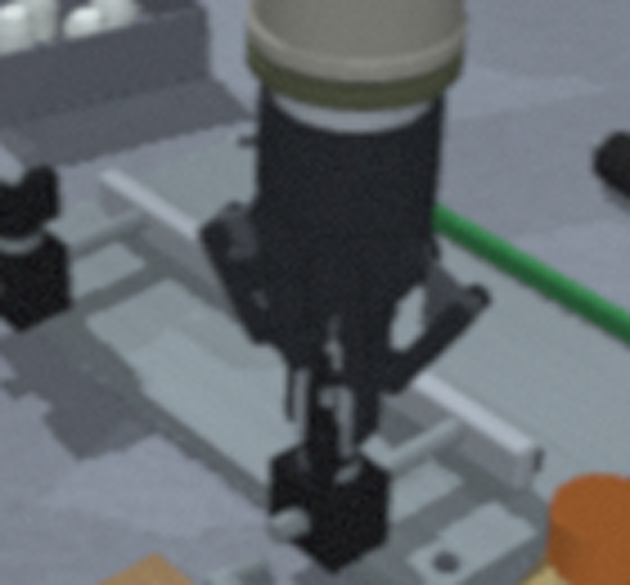

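```bash
python3 -m jog '[[0,0,0,0.05,0.05],[0,0,0,0.1,0.05],[0,0,0,0.15,0.05],[0,0,0,0.15,0.05]]' 120; python3 - <<'E'
from h import *
s=st();print(s["wrist_torque"])
E
```

```text
time: 41.25
tool_pos: [643.9, 144.4, 71.3]
tcp_rot: [179.0, -1.7, 10.9]
ft_force: [0.4, -5.3, -2.3]
finger_gap: 13.1
t 41.25 tcp [643.9 144.4  71.3] rot [179.   -1.7  10.9] F [ 0.4 -5.3 -2.3] gap 13.1 J [ 9. 22. 86. -1. 71. 88.]
[-0.62740967  0.28275742  9.95201052]
```

```bash
python3 -m jog '[[0,0,0,0,0.05],[0,0,0,0,0.05],[0,0,0,0,0.4],[0,0,0,0,0.4],[0,0,0,0,0.4],[0,0,-0.03,0,0.4],[0,0,-0.07,0,0.4],[0,0,-0.07,0,0.4]]' 60; python3 - <<'E'
from h import *
s=st();print(s["wrist_torque"])
p=r.snapshot("wrist");crop(p,"w21",0,0,560,420,1.4)
E
```

```text
time: 42.05
tool_pos: [645.9, 146.1, 149.4]
tcp_rot: [179.1, -2.4, 10.7]
ft_force: [0.6, 0.1, 1.3]
finger_gap: 34.2
t 42.05 tcp [645.9 146.1 149.4] rot [179.1  -2.4  10.7] F [0.6 0.1 1.3] gap 34.2 J [ 9. 17. 82. -1. 78. 88.]
[-0.02690225 -0.03559737  0.01749524]
```

View pics/w21.png

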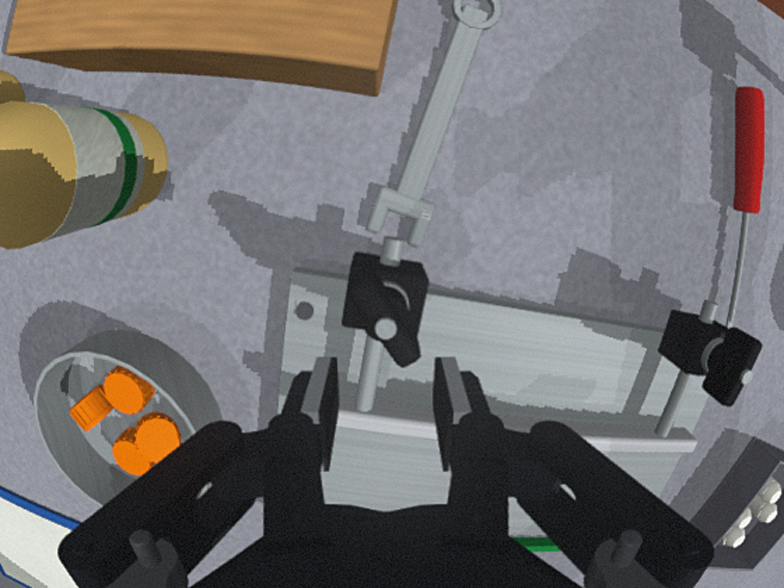

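```bash
python3 - <<'E'
from h import *
to((540,-96.5,150))
E
```

```text
t 42.1 tcp [644.7 145.8 146.6] rot [179.1  -2.2  10.7] F [-0.2 -0.2  0.4] gap 34.3 J [ 9. 18. 83. -1. 78. 88.]
(540, -96.5, 150) [-0.1478  0.2187 -0.0057]
```

```bash
python3 -m jog '[[-0.02,0.02,0,-0.14,0.4],[-0.04,0.05,0,-0.28,0.4],[-0.06,0.08,0,-0.42,0.4],[-0.08,0.11,0,-0.56,0.4],[-0.1,0.14,0,-0.7,0.4],[-0.12,0.17,0,-0.84,0.4],[-0.148,0.2,0,-0.98,0.4],[-0.148,0.219,0,-1.12,0.4],[-0.148,0.219,-0.005,-1.26,0.4],[-0.148,0.219,-0.005,-1.4,0.4],[-0.148,0.219,-0.005,-1.54,0.5],[-0.148,0.219,-0.005,-1.68,0.5],[-0.148,0.219,-0.005,-1.82,0.5],[-0.148,0.219,-0.005,-1.96,0.5],[-0.148,0.219,-0.005,-2.1,0.5],[-0.148,0.219,-0.005,-2.24,0.5],[-0.148,0.219,-0.005,-2.38,0.5],[-0.148,0.219,-0.005,-2.52,0.5],[-0.148,0.219,-0.005,-2.66,0.5],[-0.148,0.219,-0.005,-2.8,0.5]]'; python3 - <<'E'
from h import *
p=r.snapshot("top");i=p["pixels"][:,:,::-1]
for n,x in(("kl",205),("kr",305)):
    c=i[170:210,x:x+40]; c=cv2.convertScaleAbs(c,alpha=2.2); cv2.imwrite(f"pics/{n}.png",cv2.resize(c,None,fx=12,fy=12,interpolation=cv2.INTER_CUBIC))
a,b=cv2.imread("pics/kl.png"),cv2.imread("pics/kr.png");cv2.imwrite("pics/kk22.png",cv2.resize(np.hstack([a,b]),(800,400)))
q=r.snapshot("scene");c=cv2.convertScaleAbs(q["pixels"][180:280,220:340,::-1],alpha=2.5);cv2.imwrite("pics/ks22.png",cv2.resize(c,None,fx=5.5,fy=5.5,interpolation=cv2.INTER_CUBIC))
st()
E
```

```text
time: 44.1
tool_pos: [539.6, -96.6, 148.5]
tcp_rot: [-180.0, 2.3, 171.4]
ft_force: [-0.5, -0.2, -0.6]
finger_gap: 42.7
t 44.2 tcp [539.6 -96.7 148.6] rot [-179.9    2.3  171.2] F [1.1 0.2 0.4] gap 42.9 J [-16.   0. 102.   0.  76. -97.]
```

View pics/kk22.png

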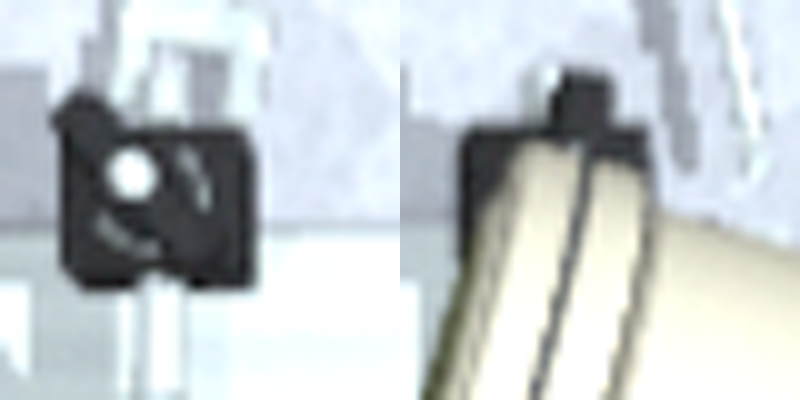

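View pics/ks22.png

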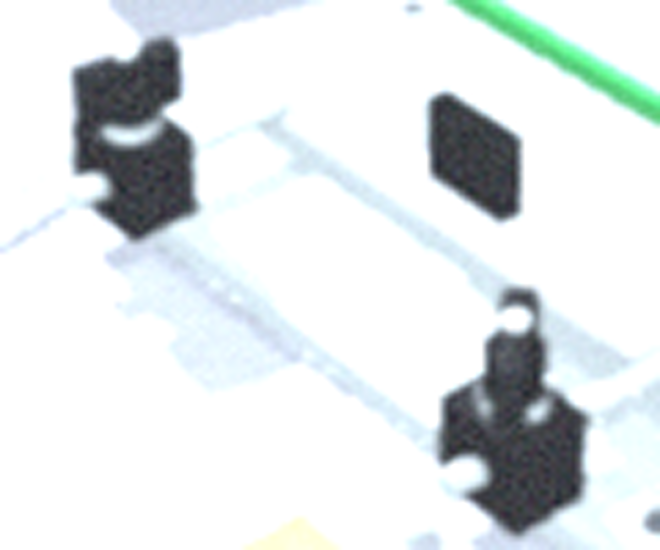

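```bash
python3 - <<'E'
from h import *
to((649.2,-96.3,140),(649.2,-96.3,68))
E
```

```text
t 44.2 tcp [539.6 -96.7 148.6] rot [-179.9    2.3  171.2] F [1.1 0.2 0.4] gap 42.9 J [-16.   0. 102.   0.  76. -97.]
(649.2, -96.3, 140) [-0.1078  0.0172  0.013 ]
(649.2, -96.3, 68) [-0.1048  0.0173  0.0849]
```

```bash
python3 -m jog '[[-0.04,0.005,0,-0.1,0.5],[-0.08,0.012,0.01,-0.1,0.5],[-0.108,0.017,0.013,-0.1,0.5],[-0.108,0.017,0.013,-0.1,0.5],[-0.108,0.017,0.013,-0.1,0.5],[-0.108,0.017,0.013,-0.1,0.5]]'; python3 - <<'E'
from h import *
p=r.snapshot("wrist");crop(p,"w23",0,0,560,420,1.4)
to((649.2,-96.3,120),(649.2,-96.3,68))
E
```

```text
time: 44.8
tool_pos: [648.6, -96.5, 139.7]
tcp_rot: [-179.7, 2.3, 176.8]
ft_force: [-0.1, 0.4, 0.2]
finger_gap: 42.6
t 44.85 tcp [648.7 -96.6 140.1] rot [-179.7    2.3  176.8] F [ 0.  -0.7  0.1] gap 42.6 J [ -13.   17.   84.    0.   77. -100.]
(649.2, -96.3, 120) [0.0003 0.0004 0.0201]
(649.2, -96.3, 68) [0.0024 0.0006 0.0721]
```

View pics/w23.png

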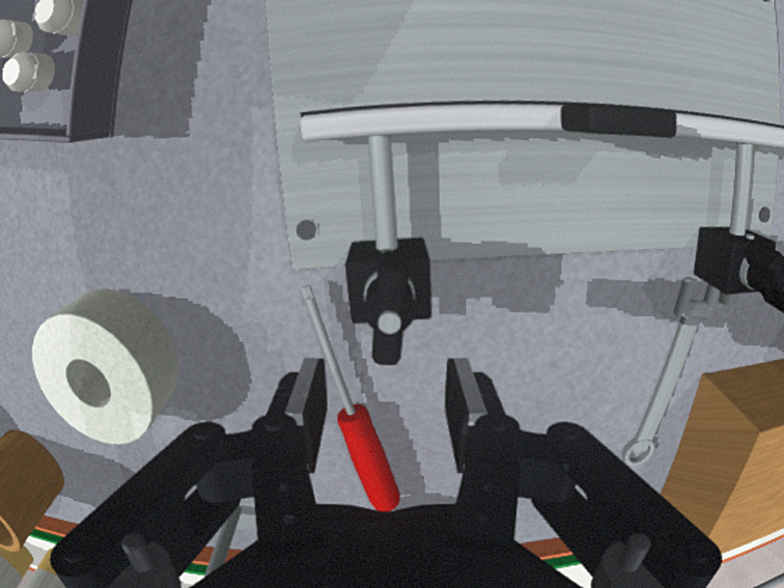

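```bash
python3 -m jog '[[0.001,0,0.03,0,0.5],[0.002,0,0.055,0,0.5],[0.002,0,0.072,0,0.5],[0.002,0,0.072,0,0.5],[0.002,0,0.072,0,0.05],[0.002,0,0.072,0,0.05],[0.002,0,0.072,0,0.05],[0.002,0,0.072,0,0.05],[0.002,0,0.072,0,0.05],[0.002,0,0.072,0,0.05]]' 60; python3 - <<'E'
from h import *
s=st();print(s["wrist_torque"])
E
```

```text
time: 45.85
tool_pos: [650.4, -95.5, 70.3]
tcp_rot: [-179.8, 2.4, 176.8]
ft_force: [-3.8, 7.0, 2.8]
finger_gap: 12.8
t 45.85 tcp [650.4 -95.5  70.3] rot [-179.8    2.4  176.8] F [-3.8  7.   2.8] gap 12.8 J [ -13.   21.   87.    0.   70. -100.]
[ 1.14814247  0.56339292 -0.00467731]
```

```bash
python3 -m jog '[[0,0,0,0.12,0.05],[0,0,0,0.24,0.05],[0,0,0,0.36,0.05],[0,0,0,0.48,0.05],[0,0,0,0.6,0.05],[0,0,0,0.72,0.05],[0,0,0,0.84,0.05],[0,0,0,0.96,0.05],[0,0,0,1.08,0.05],[0,0,0,1.2,0.05],[0,0,0,1.2,0.05]]' 60; python3 - <<'E'
from h import *
s=st();print(s["wrist_torque"])
E
```

```text
time: 46.95
tool_pos: [648.5, -97.6, 70.4]
tcp_rot: [178.1, 1.1, 107.8]
ft_force: [-7.8, -7.0, -1.4]
finger_gap: 13.1
t 46.95 tcp [648.5 -97.6  70.4] rot [178.1   1.1 107.8] F [-7.8 -7.  -1.4] gap 13.1 J [-13.  21.  87.   0.  70. -31.]
[-1.95223468  2.04009993 -0.10848929]
```

Remaining about 65° to the expected stop; go there plus a little over.

```bash
python3 -m jog '[[0,0,0,0.12,0.05],[0,0,0,0.24,0.05],[0,0,0,0.36,0.05],[0,0,0,0.48,0.05],[0,0,0,0.6,0.05],[0,0,0,0.72,0.05],[0,0,0,0.84,0.05],[0,0,0,0.96,0.05],[0,0,0,1.08,0.05],[0,0,0,1.08,0.05]]' 60; python3 - <<'E'
from h import *
s=st();print(s["wrist_torque"])
E
```

```text
time: 47.95
tool_pos: [646.2, -96.8, 70.3]
tcp_rot: [178.4, -1.0, 45.7]
ft_force: [-9.3, 3.1, 2.4]
finger_gap: 12.8
t 47.95 tcp [646.2 -96.8  70.3] rot [178.4  -1.   45.7] F [-9.3  3.1  2.4] gap 12.8 J [-13.  21.  87.   0.  70.  31.]
[ 0.62457761  2.35514094 -0.05063349]
```

```bash
python3 -m jog '[[0,0,0,0.05,0.05],[0,0,0,0.1,0.05],[0,0,0,0.15,0.05],[0,0,0,0.2,0.05],[0,0,0,0.25,0.05],[0,0,0,0.25,0.05]]' 80; python3 - <<'E'
from h import *
s=st();print(s["wrist_torque"])
E
```

```text
time: 48.55
tool_pos: [645.9, -96.7, 70.7]
tcp_rot: [178.6, -1.3, 31.6]
ft_force: [-1.5, -1.0, -3.6]
finger_gap: 12.3
t 48.55 tcp [645.9 -96.7  70.7] rot [178.6  -1.3  31.6] F [-1.5 -1.  -3.6] gap 12.3 J [-13.  21.  87.  -0.  70.  45.]
[-0.46800827  0.91096096  3.90916851]
```

```bash
python3 -m jog '[[0,0,0,0.05,0.05],[0,0,0,0.1,0.05],[0,0,0,0.1,0.05],[0,0,0,0.1,0.45],[0,0,0,0.1,0.45],[0,0,0,0.1,0.45],[0,0,0,0.1,0.45],[0,0,-0.03,0.1,0.45],[0,0,-0.08,0.1,0.45],[0,0,-0.1,0.1,0.45],[0,0,-0.1,0.1,0.45]]' 80; python3 - <<'E'
from h import *
st();to((500,-220,190))
p=r.snapshot("wrist");crop(p,"w24",0,0,560,420,1.4)
E
```

```text
time: 49.65
tool_pos: [645.6, -96.8, 176.9]
tcp_rot: [178.5, -1.8, 25.8]
ft_force: [1.5, -0.5, 0.9]
finger_gap: 38.7
t 49.65 tcp [645.6 -96.8 176.9] rot [178.5  -1.8  25.8] F [ 1.5 -0.5  0.9] gap 38.7 J [-13.  15.  83.  -0.  80.  51.]
t 49.65 tcp [645.6 -96.8 176.9] rot [178.5  -1.8  25.8] F [ 1.5 -0.5  0.9] gap 38.7 J [-13.  15.  83.  -0.  80.  51.]
(500, -220, 190) [-0.1842  0.048  -0.0178]
```

View pics/w24.png

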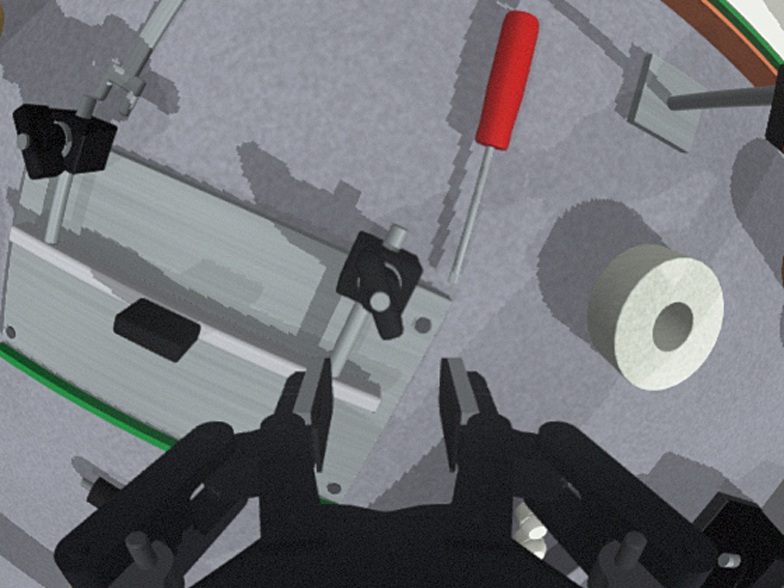

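Move clear and check everything from above.

```bash
python3 -m jog '[[-0.04,0.01,-0.018,0,0.45],[-0.08,0.02,-0.018,0,0.45],[-0.12,0.03,-0.018,0,0.45],[-0.16,0.04,-0.018,0,0.45],[-0.2,0.05,-0.018,0,0.45],[-0.22,0.055,-0.018,0,0.45],[-0.22,0.055,-0.018,0,0.45],[-0.22,0.055,-0.018,0,0.45]]'; python3 - <<'E'
from h import *
st()
p=r.snapshot("top");crop(p,"t25",90,60,390,250,2);i=p["pixels"][:,:,::-1]
for n,x in(("kl",205),("kr",305)):
    c=i[170:210,x:x+40]; c=cv2.convertScaleAbs(c,alpha=2.2); cv2.imwrite(f"pics/{n}.png",cv2.resize(c,None,fx=12,fy=12,interpolation=cv2.INTER_CUBIC))
a,b=cv2.imread("pics/kl.png"),cv2.imread("pics/kr.png");cv2.imwrite("pics/kk25.png",cv2.resize(np.hstack([a,b]),(800,400)))
B=cv2.cvtColor(p["pixels"],cv2.COLOR_RGB2GRAY).astype(float)
print(B[214:238,292:310].mean(1).round(0))
q=r.snapshot("scene");crop(q,"s25",150,100,370,270,2.1)
E
```

```text
time: 50.5
tool_pos: [469.0, -241.4, 185.5]
tcp_rot: [178.7, -1.6, 25.7]
ft_force: [-0.0, 0.1, -0.1]
finger_gap: 38.3
t 50.5 tcp [ 469.  -241.4  185.5] rot [178.7  -1.6  25.7] F [-0.   0.1 -0.1] gap 38.3 J [-33.  -4. 102.   1.  80.  31.]
[119. 120. 119. 119. 118. 114. 110. 101.  90. 106. 136. 148. 148. 150.
 137.  90.  79. 114. 123. 124. 125. 124. 122. 123.]
```

View pics/t25.png

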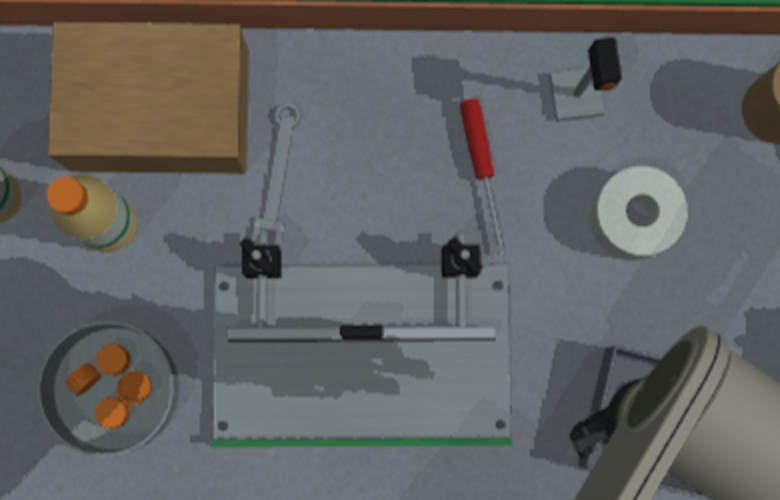

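View pics/kk25.png

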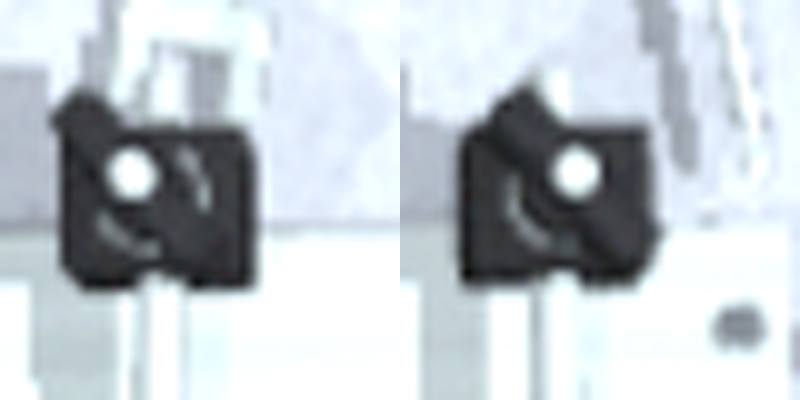

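View pics/s25.png

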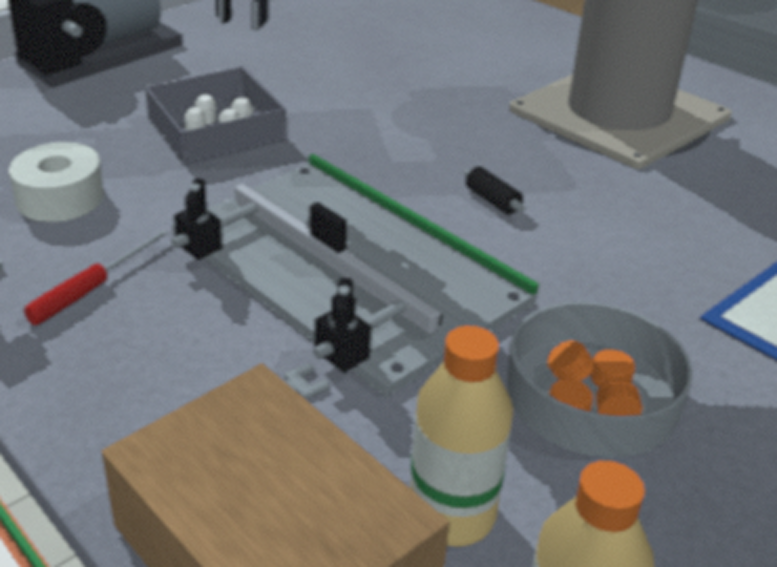

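```bash
python3 - <<'E'
from h import *
to((600,24,190))
E
```

```text
t 50.6 tcp [ 469.9 -240.9  186. ] rot [178.7  -1.7  25.8] F [-0.2 -0.1 -0.1] gap 38.7 J [-33.  -4. 102.   1.  80.  31.]
(600, 24, 190) [ 0.2326 -0.1817 -0.0015]
```

```bash
python3 -m jog '[[0.03,-0.03,0,0.1,0.45],[0.07,-0.06,0,0.2,0.45],[0.1,-0.1,0,0.3,0.45],[0.14,-0.13,0,0.4,0.45],[0.17,-0.16,0,0.45,0.45],[0.206,-0.195,0,0.45,0.45],[0.206,-0.195,0,0.45,0.45],[0.206,-0.195,0,0.45,0.45],[0.206,-0.195,0,0.45,0.45],[0.206,-0.195,0,0.45,0.45]]'; python3 - <<'E'
from h import *
import pickle
st()
p=r.snapshot("wrist");crop(p,"w26",0,0,560,420,1.4)
pickle.dump({k:np.asarray(v) for k,v in p.items()},open("w26.pkl","wb"))
def wproj(p,X):
    x=np.asarray(p["R"])@np.asarray(X,float)+np.asarray(p["t"]);th=np.arctan2(np.hypot(x[0],x[1]),x[2]);K=p["K"]
    d=x[:2]/np.hypot(x[0],x[1])*th*K[0][0];return d+[K[0][2],K[1][2]]
for c in((646.4,144.5,93),(649.2,-96.3,93)): print(wproj(p,c))
E
```

```text
time: 51.6
tool_pos: [570.2, 23.6, 187.2]
tcp_rot: [179.5, -2.1, -0.0]
ft_force: [-0.4, -0.5, 0.4]
finger_gap: 38.8
t 51.6 tcp [570.2  23.6 187.2] rot [179.5  -2.1  -0. ] F [-0.4 -0.5  0.4] gap 38.8 J [-3.  2. 95. -0. 80. 88.]
[119.95931206 119.99519606]
[426.94573728 116.07951935]
```

View pics/w26.png

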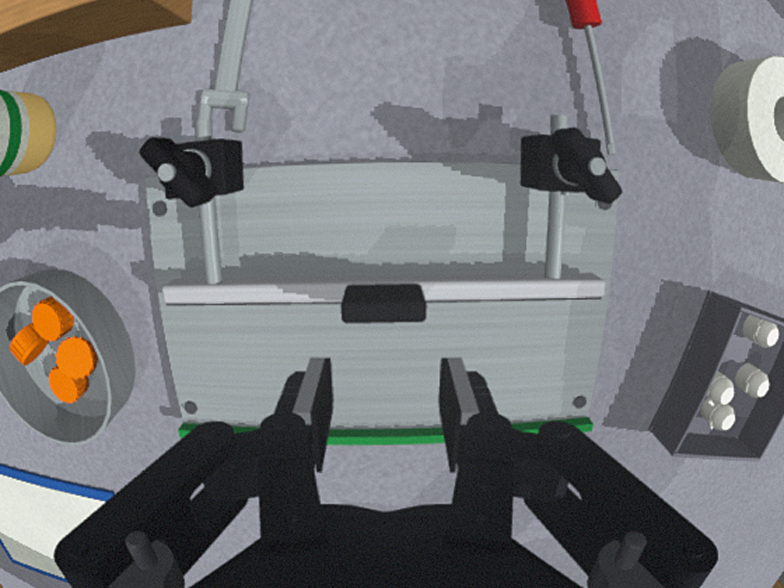

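```bash
python3 - <<'E'
import pickle,cv2,numpy as np
p=pickle.load(open("w26.pkl","rb"));i=p["pixels"][:,:,::-1]
for n,x in(("l",85),("r",385)):
    c=np.clip(i[85:160,x:x+75].astype(float)*5,0,255).astype(np.uint8);cv2.imwrite(f"pics/wz{n}.png",cv2.resize(c,None,fx=5.3,fy=5.3,interpolation=cv2.INTER_CUBIC))
cv2.imwrite("pics/wz.png",np.hstack([cv2.imread("pics/wzl.png"),cv2.imread("pics/wzr.png")]))
E
```

```text
(no output)
```

View pics/wz.png

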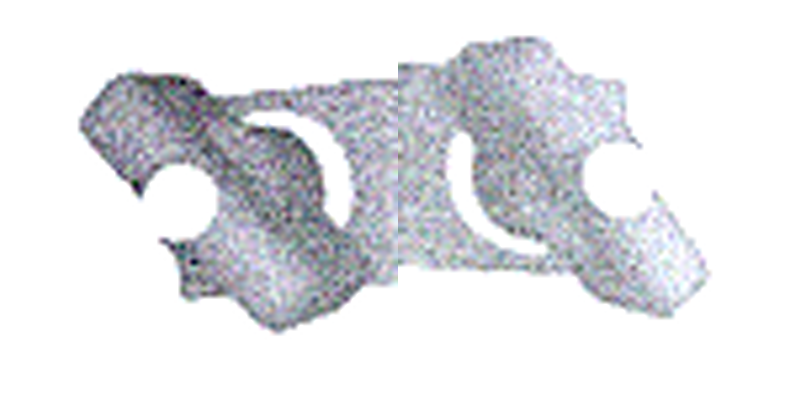

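```bash
python3 - <<'E'
import pickle,numpy as np
p=pickle.load(open("w26.pkl","rb"));K,R,t=p["K"],p["R"],p["t"]
def wc(u,v,z=93):
    d=np.array([u-K[0,2],v-K[1,2]]);rr=np.hypot(*d);th=rr/K[0,0];ray=np.r_[d/rr*np.sin(th),np.cos(th)]
    c=-R.T@t;w=R.T@ray;return (c+(z-c[2])/w[2]*w)[:2]
L=lambda x,y:wc(85+x/5.3-.4,85+y/5.3-.4)
Rr=lambda x,y:wc(385+(x-397)/5.3-.4,85+y/5.3-.4)
def rep(a,b):
    d=b-a;print(a.round(1),b.round(1),"len",np.hypot(*d).round(1),"ang",np.degrees(np.arctan2(d[1],d[0])).round(1))
print("dots",L(181,202),Rr(619,180))
rep(L(80,120),L(278,328)); rep(L(80,120),L(125,75))
rep(Rr(545,42),Rr(708,272)); rep(Rr(668,315),Rr(708,272))
E
```

```text
dots [644.33356337 145.71887913] [647.19259739 -95.98141372]
[658.4 162.9] [624.5 130.6] len 46.8 ang -136.4
[658.4 162.9] [664.4 154.6] len 10.3 ang -54.2
[666.7 -82.8] [ 634.4 -112.6] len 43.9 ang -137.3
[ 627.4 -105.9] [ 634.4 -112.6] len 9.7 ang -43.5
```

```bash
python3 - <<'E'
from h import *
st();print(r.hand_in())
E
```

```text
t 51.65 tcp [570.2  23.4 187.3] rot [179.5  -2.1  -0. ] F [ 0.2 -0.5 -0.5] gap 38.5 J [-3.  2. 95. -0. 80. 88.]
the job is handed in; nothing more can be done
None
```

The job is done and handed in at about 52 s. All four orange screw caps are in the steel tub and all four white flip-top caps are in the grey tray. After that I slid the guide rail in to its stop and tightened the left wing knob, then the right.

**Caps:** the last pictures show all eight in their containers and the station plate bare. One screw cap is tilted in the tub. The bottles, label roll, wrench and screwdriver look unmoved.

**Guide rail:** it came to a hard stop, with up to 55 N sideways on the wrist. Its picture row was 226.1, against 226.1 predicted for 0.040. The travel I measured was only about 37 mm, because the rail seems to have started about 3 mm in rather than fully back.

**Knobs:**

| Knob | Torque against the stop | Measured wing angle |
|---|---|---|
| Left | up to about 10 N m | about 43.6° |
| Right | about 4 N m at the last reading, then turned 6° more | about 42.7° |

The expected stop is about 43.2°, taking a loose wing to point along the station's x axis. I over-turned the left knob by about 30°. The fingers slipped round the wing, and later pictures show it stayed at the stop.

**Other checks:** no grip slipped while carrying a cap, and I saw no cap knocked aside. At hand-in the gripper was clear at z = 187 mm with no force on it. The tool had tilted about 2°, which did no harm.

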